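Load the bangle index plate for laser marking

TASK

Lift the yellow dust cap off the spindle's shaft and stand it upright in the blue tray. Then take the index plate by its red hub and lower it over the spindle's centre shaft and brass pin until it sits fully home on the spindle head. Next, lift every bangle off its hook and stand each one upright in a nest of its own on the seated plate, any nest will do. When all are loaded, press the green start button right down, let go, and leave cap, plate and bangles so; do not disturb the other things on the bench.

Things in the scene. Friction and masses are not known exactly. Their poses are not given: they have to be found in the camera images.
- stage: Fixed aluminium hole-grid stage with a round grey spindle head (120 mm diameter, top face 70 mm above the bench). From it rise a steel centre shaft (16 mm diameter, 40 mm high, last 6 mm tapered) and a brass anti-rotation pin (8 mm diameter, 28 mm high, last 4 mm tapered) 50 mm from the shaft along the stage's own +x. Origin: on the shaft axis at bench level; z up.
- seat (a point): Point on the shaft axis at the spindle head's top face (70 mm above the bench): where the underside centre of the seated index plate comes to lie. Axes as the stage's.
- plate: Loose dark square index plate, 140 x 140 x 8 mm, about 0.55 kg; red hub to grip (32 mm square, sides along plate x and y, from 8 to 52 mm above the underside). From below, a 17.6 mm bore 48 mm deep runs up into the closed hub; a 9.6 mm pin hole goes through 50 mm from the centre along plate +x. Four nests on the corners. Starts flat on the pad. Origin: centre of the underside; z up.
- cap: Loose yellow plastic dust cap, a tube of 28 mm outer and 20 mm inner diameter, 50 mm high, closed at the top, 30 g; it starts standing on the spindle head over the centre shaft and hides it. Origin: centre of its underside; z up.
- tray: Fixed blue open tray, 110 x 110 x 22 mm, walls and floor 4 mm thick. Origin: centre of the underside.
- tray_in (a point): Centre of the tray's inner floor, 4 mm above the bench.
- pad: Fixed green rest pad, 150 x 150 x 10 mm, on which the index plate starts. Origin: centre of the underside.
- nest0 (a point): Where the centre of a bangle in nest 0 lies: 35.5 mm above the plate's underside, 58 mm from its centre on the diagonal (+x, +y). A nest is a slot 14.8 mm wide between two aluminium walls, 30 mm long, tops 22 mm above the underside; it runs square to the diagonal, so a bangle stands in it on two white bars, its axis along the diagonal. Axes as the plate's.
- nest1 (a point): Nest 1, like nest 0, on the diagonal (-x, +y) of the plate.
- nest2 (a point): Nest 2, like nest 0, on the diagonal (-x, -y) of the plate.
- nest3 (a point): Nest 3, like nest 0, on the diagonal (+x, -y) of the plate.
- stand0: Fixed stand: two brass hooks at its y = -45 and +45 mm, level bars 7 mm thick, 190 mm up, pointing along its own -x; tip turned up, 26 mm in front of the origin, its top 17 mm above the bar's centre line. Dark wooden cross bar 24 mm behind the origin, top 197 mm up. A bangle comes free when raised 19 to 28 mm, then drawn 45 mm along -x. Origin: at bench level below the hooks' middle.
- stand1: A second stand like stand0.
- start (a joint): Travel of the green start button (spring, about 4 N when fully down): 0 released, 0.006 m fully pressed.
- start_top (a point): Centre of the top of the green start button (30 mm diameter) in its grey housing on the bench; press straight down.
- bangle0: Plain brass baby bangle: a ring of 50 mm outer and 42 mm inner diameter, 12 mm wide along its axis, 50 g; if present it starts hanging on stand0, hook y = -45 mm, its axis along the hook. Origin: centre of the ring; its own x is the ring's axis. May be absent.
- bangle1: Plain copper-coloured baby bangle: a ring of 50 mm outer and 42 mm inner diameter, 12 mm wide along its axis, 50 g; if present it starts hanging on stand0, hook y = +45 mm, its axis along the hook. Origin: centre of the ring; its own x is the ring's axis. May be absent.
- bangle2: Plain steel baby bangle: a ring of 50 mm outer and 42 mm inner diameter, 12 mm wide along its axis, 50 g; if present it starts hanging on stand1, hook y = -45 mm, its axis along the hook. Origin: centre of the ring; its own x is the ring's axis. May be absent.
- bangle3: Plain brass baby bangle: a ring of 50 mm outer and 42 mm inner diameter, 12 mm wide along its axis, 50 g; if present it starts hanging on stand1, hook y = +45 mm, its axis along the hook. Origin: centre of the ring; its own x is the ring's axis. May be absent.
- loupe: Bystander, to be left alone: steel folding loupe, 32 mm diameter. Origin: centre of the underside.
- flux: Bystander, to be left alone: small jar, 70 mm high. Origin: centre of the underside.
- driver: Bystander, to be left alone: screwdriver. Origin: a point on the tool.
- block: Bystander, to be left alone: dark steel bench block, 75 x 55 x 30 mm. Origin: centre of the underside.
- dish: Bystander, to be left alone: white ceramic dish, 70 mm wide. Origin: centre of the underside.
Things that resemble listed ones, but are neither listed nor needed, are in the scene too. Of the things that look like the cap, the smaller one is meant.

How it is judged (in metres and radians):
On the way, in this order (a step that is already met when the one before it is completed fails the run):
1. the dust cap stands upright in the blue tray (horizontal distance between cap and tray_in below 0.056 m and height (world z) of cap below 0.012 m and angle between cap's own z axis and vertical below 0.1 rad), for 0.2 s.
2. the index plate is fully home on the spindle head, over shaft and pin (horizontal distance between plate and seat below 0.003 m and z of plate in the frame of stage between 0.067 and 0.073 m and angle between plate's own z axis and vertical below 0.04 rad and angle between the x axis of plate and the x axis of stage, either way round below 0.08 rad), for 0.2 s.
3. every bangle that is present stands upright in a nest of the seated plate (all of step 2 and (distance between bangle0 and nest0 below 0.006 m or distance between bangle0 and nest1 below 0.006 m or distance between bangle0 and nest2 below 0.006 m or distance between bangle0 and nest3 below 0.006 m) and angle between bangle0's own x axis and vertical between 1.27 and 1.87 rad and (distance between bangle1 and nest0 below 0.006 m or distance between bangle1 and nest1 below 0.006 m or distance between bangle1 and nest2 below 0.006 m or distance between bangle1 and nest3 below 0.006 m) and angle between bangle1's own x axis and vertical between 1.27 and 1.87 rad and (distance between bangle2 and nest0 below 0.006 m or distance between bangle2 and nest1 below 0.006 m or distance between bangle2 and nest2 below 0.006 m or distance between bangle2 and nest3 below 0.006 m) and angle between bangle2's own x axis and vertical between 1.27 and 1.87 rad and (distance between bangle3 and nest0 below 0.006 m or distance between bangle3 and nest1 below 0.006 m or distance between bangle3 and nest2 below 0.006 m or distance between bangle3 and nest3 below 0.006 m) and angle between bangle3's own x axis and vertical between 1.27 and 1.87 rad), for 0.3 s.
4. the start button is pressed right down (value of joint start above 0.0045 m), for 0.05 s.
At the end, for the whole second after the job is handed in: Cap upright (0.1 rad) on the tray's floor; plate centre within 3 mm of the spindle axis and head top, level to 0.04 rad, its x along the stage's to 0.08 rad; every present bangle's centre within 6 mm of a nest point, its axis level to 0.3 rad; all at rest, button back up (all of step 1 and all of step 3 and linear speed of each of plate, cap, bangle0, bangle1, bangle2, bangle3 below 0.02 m/s and value of joint start below 0.002 m); the robot touches nothing.
It fails at once if a bystander (loupe, jar, screwdriver, block, dish) is moved more than 30 mm (distance of any of loupe, flux, driver, block, dish from where it was at the start of the episode above 0.03 m).
Of bangle0, bangle1, bangle2, bangle3 only 2 to 4 are there at a start; the rules pass over those that are not, and their reading is None.
At some moment in a run one of plate may be knocked a few centimetres aside while the robot is not near it.
It also fails if it takes over 210 s, if anything falls off the work surface, if the arm or the gripper's body presses on something with over 40 N, if the wrist force passes 120 N, or if a joint passes its speed limit or range.

ROBOT

A 6-joint arm with a two-finger parallel gripper is mounted at the origin on the work surface. World frame = base frame: x ahead of the robot, y to its left, z up, the work surface at z = 0. Lengths are in m, angles in degrees, forces in N, time in s.
With the tool pointing down it reaches from about 0.25 to 0.725 m from the base axis. Payload 9.7 kg.
Tool frame: the origin (TCP) lies between the finger pads; the fingertips stand 17 mm ahead of it and the grasp point (between the pads) lies 2 mm behind it; z points along the fingers, y is the direction in which the jaws open and shut (so a half turn about z gives the same grasp; the last joint's range is limited). The gripper opens to 85 mm and grips with 20 to 120 N. Pads are 22 mm wide; open, the fingers measure 114 mm over their backs; the gripper's body (76 mm by 85 mm) begins 54 mm behind the grasp point. The pads swing forward as they close: fully open they stand 13 mm farther back than shut.
Start: joints at [77.292, 4.979, 10.078, 95.1, 0, 90], TCP at [0.121, 0.537, 0.248] pointing down, gripper open.
Joint ranges: [-179.16, 179.16], [-48.56, 103.87], [-65.8, 70.77], [-126.05, 130.52], [-82.76, 87.17], [-180, 180]. Speed limits (degrees/s): [127.2, 127.2, 147.25, 180, 180, 180].

INTERFACE

Orientations are given as [roll, pitch, yaw] about the fixed x, y, z axes, in that order (R = Rz(yaw) Ry(pitch) Rx(roll)).
In Python, from workcell import monitor, cams, order gives the robot as it stands. The module is installed in compiled form; this text tells all that it offers.
- The arm moves only by the shell command python3 -m handwheel 'ROWS' [OPENING] [FORCE]. ROWS is JSON, a list of rows, each a list of 6 numbers: the shift along the tool's x, y, z in m, then the turn, a rotation vector about the tool's x, y, z in degrees. In form: [[tx, ty, tz, wx, wy, wz], ...]. A call has exactly 8 rows; each row shifts and turns the commanded pose from where the row before left it, along the tool's axes as they then stand; what a row does not reach is not made up. A row lasts 1/12 s, in which the tool goes at most 41.7 mm and 7.16 degrees, less where a joint would pass 70% of its speed; a pose out of reach is approached as far as the arm can. A call is refused whole if a number of a shift passes 0.0417 or a number of a turn 7.16, either way. A call with a gripper value outside its range is refused whole. OPENING is the opening, from -1 (shut) to 1 (fully open), set as the call begins (- or left out, the last holds). The fingers move at their own pace and stop on an object; FORCE is the grip in N (left out, the last holds). Time passes only in rows, so rows that do not move let the fingers close, or fill a call up. It gives the time, the measured TCP pose, the force and the opening at its end, in the units of the state.
- monitor.get_obs(): the state, without advancing time (a new reading comes with each control period).
- cams.camera(name): name is "scene" or "top"; returns a dict with "img" (400x640x3 uint8, red, green, blue), "depth" (400x640 float32, m along the optical axis (not along the pixel's ray), 0 where there is no reading), "fx", "fy", "cx", "cy" (pixels), "rvec" (rotation vector, rad) and "tvec" (3), from world to camera coordinates, as OpenCV has them. Camera axes: x right, y down, z forward; pixel columns grow to the right and rows downward; lengths in m; the calibration is good to about 2 mm. A picture is of the moment at which its call begins.
- order.job_done(): hands the job in, once; it reports no verdict.
The state is a dict: "time": time; "q": joint angles; "qd": joint speeds; "joint_efforts": joint torques, N m; "ee_pos": TCP position; "tcp_rot": TCP orientation; "wrist_force": force on the tool from outside, world axes, zero at the start; "torque": the same for the moment, N m; "opening": finger opening in m.
Only numpy, scipy, OpenCV 4.12 (cv2) and the standard library are available. Lean on these libraries where they do the work, as an engineer would, in place of code of your own. Each camera call takes 0.05 s, during which the arm holds its last target. There are 200 camera calls.

## Working session

There is one attempt and no reset: what is moved stays moved. The work goes in short steps, Python scripts to look and compute and a shell command to move; the robot and the scene stay as the last step left them, time stands still between calls to the robot, and variables do not carry over. Pictures are saved under pics/ and viewed, about 12 in all and at most 16, crops included, and the job is handed in when it is done.

```bash
mkdir -p pics; cat > h.py <<'E'
import numpy as np, cv2
from workcell import monitor, cams, order
def cam(n):
    c=cams.camera(n); c['R']=cv2.Rodrigues(np.array(c['rvec'],float))[0]; c['t']=np.array(c['tvec'],float).ravel(); return c
def cloud(c):
    v,u=np.mgrid[:400,:640]; d=c['depth']
    p=np.stack([(u-c['cx'])/c['fx']*d,(v-c['cy'])/c['fy']*d,d],-1)
    w=(p-c['t'])@c['R']; w[d==0]=np.nan; return w
def ray(c,u,v,z):
    d=c['R'].T@np.array([(u-c['cx'])/c['fx'],(v-c['cy'])/c['fy'],1]); o=-c['R'].T@c['t']
    return o+d*(z-o[2])/d[2]
def proj(c,p):
    q=c['R']@np.array(p,float)+c['t']; return c['fx']*q[0]/q[2]+c['cx'],c['fy']*q[1]/q[2]+c['cy']
def save(c,name,box=None,s=1):
    im=c['img'][...,::-1]
    if box: x0,y0,x1,y1=box; im=im[y0:y1,x0:x1]
    cv2.imwrite('pics/'+name,cv2.resize(im,None,fx=s,fy=s,interpolation=cv2.INTER_CUBIC))
E
python3 - <<'E'
from h import *
for n in('scene','top'):
    c=cam(n); save(c,n+'0.png',s=1.25); print(n,c['fx'],c['cx'],c['cy'],-c['R'].T@c['t'],c['R'][2])
    np.savez(n+'0.npz',img=c['img'],w=cloud(c))
print(monitor.get_obs())
E
```

```text
scene 476.55524573613553 316.6010065296167 201.53727316691814 [1.46318406 0.02101705 1.21274658] [-0.66095519  0.00121743 -0.75042438]
top 457.83042258294057 318.30471707173376 188.33507915058024 [0.27359176 0.0305519  1.28709215] [ 0.1958159  -0.00644369 -0.9806195 ]
{'time': 0.1, 'q': array([7.72926380e+01, 5.00929905e+00, 1.00386116e+01, 9.50981912e+01,
       5.00414132e-05, 8.99985936e+01]), 'qd': array([ 0.01897502, -0.10285806,  0.20651453, -0.01809726, -0.07278658,
       -0.04969992]), 'joint_efforts': array([-8.62493907e-04, -5.21559513e+01,  4.65653479e+01,  1.58571114e-02,
       -3.75955130e-05, -1.39532153e-05]), 'ee_pos': array([0.12094547, 0.5363571 , 0.24763756]), 'tcp_rot': array([-1.79931121e+02, -5.17320976e-05,  1.67294044e+02]), 'wrist_force': array([ 0.06008962,  0.44436461, -0.18182988]), 'torque': array([0.0041279 , 0.01693595, 0.00302685]), 'opening': 0.08548606056944064}
```

View pics/scene0.png

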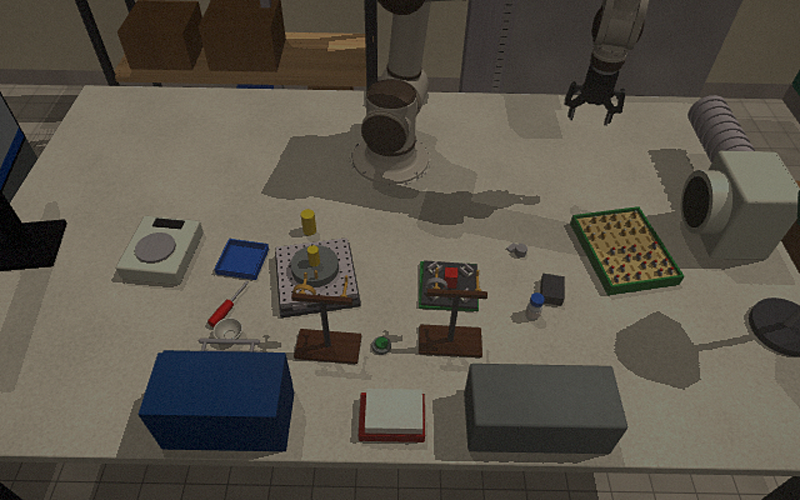

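View pics/top0.png

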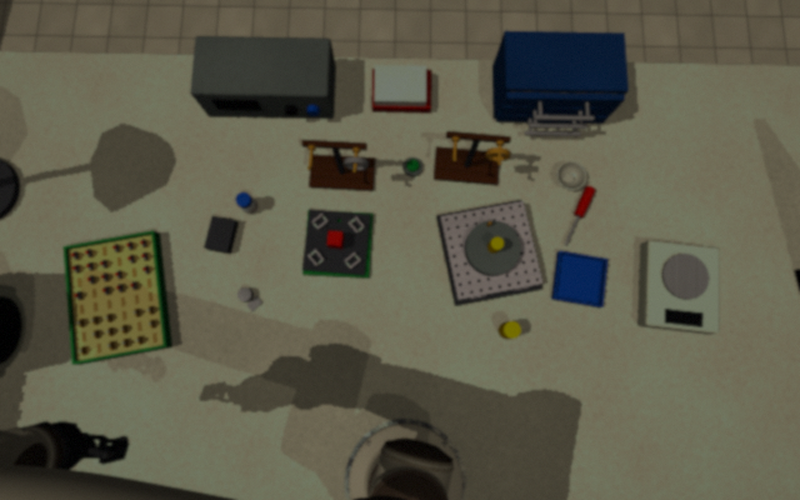

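```bash
python3 - <<'E'
from h import *
a=np.load('scene0.npz')['img'][...,::-1][155:295,205:400]; b=np.load('top0.npz')['img'][...,::-1][98:278,238:440]
a=cv2.resize(a,(798,573)); cv2.imwrite('pics/sc1.png',cv2.convertScaleAbs(a,alpha=1.6)); cv2.imwrite('pics/tc1.png',cv2.convertScaleAbs(cv2.resize(b,(673,600)),alpha=1.6))
E
```

```text
(no output)
```

View pics/sc1.png

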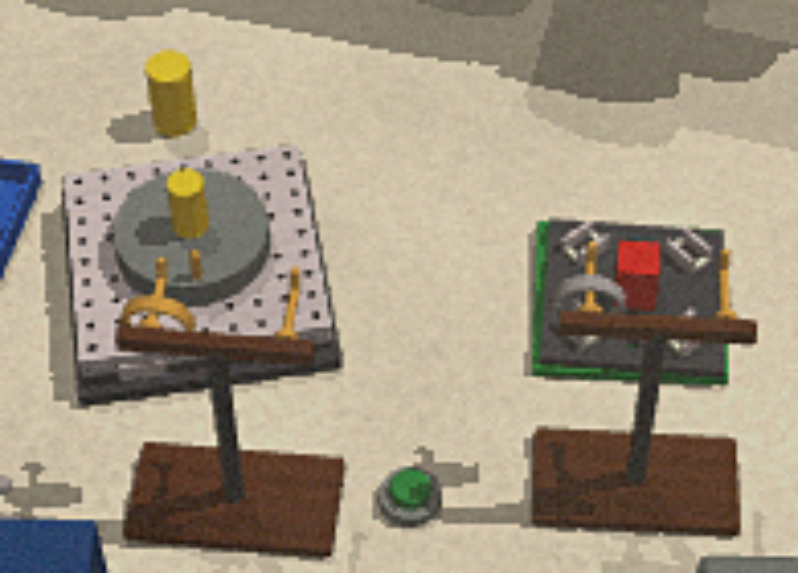

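View pics/tc1.png

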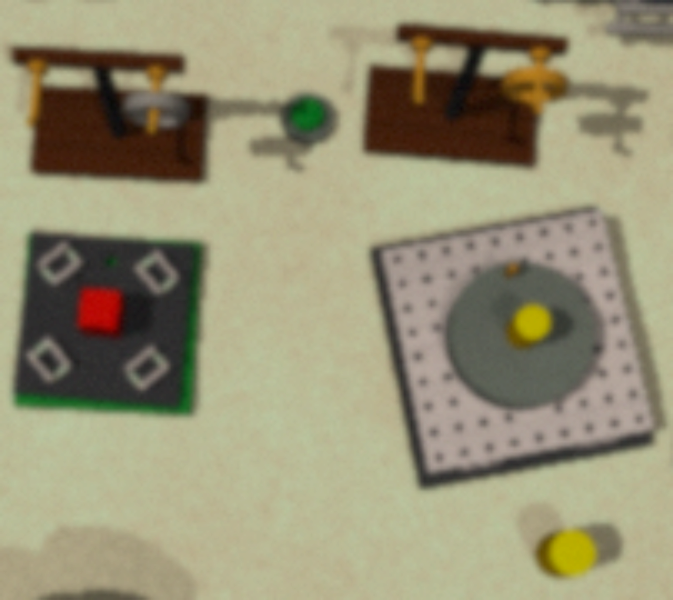

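The spindle carries one yellow tube (scene crop 187,200). A larger free one stands on the bench (scene crop 170,92). The spindle one is the smaller and is over the shaft, so it is the cap. Only two bangles are present: brass on stand0's y=-45 hook and steel on stand1's y=-45 hook. The pin and the plate's pin hole both point towards +x. Next I measure positions.

```bash
cat >> h.py <<'E'
def blob(c,lo,hi,box,zr=None):
    hsv=cv2.cvtColor(c['img'],cv2.COLOR_RGB2HSV); m=cv2.inRange(hsv,lo,hi); k=np.zeros_like(m); x0,y0,x1,y1=box; k[y0:y1,x0:x1]=255; m&=k
    if zr: w=cloud(c); m[~((w[...,2]>zr[0])&(w[...,2]<zr[1]))]=0
    n,l,s,ce=cv2.connectedComponentsWithStats(m)
    if n<2: return None,m
    i=1+np.argmax(s[1:,4]); return (ce[i],s[i,4]),(l==i).astype(np.uint8)
def delta(p,yaw,z=None):
    o=monitor.get_obs(); e=o['ee_pos']; y=o['tcp_rot'][2]; a=np.radians(yaw); d=np.array(p)-e
    s=np.array([d[0]*np.cos(a)+d[1]*np.sin(a), d[0]*np.sin(a)-d[1]*np.cos(a), -d[2]])
    t=-((yaw-y+180)%360-180)
    print('at',e.round(4),o['tcp_rot'].round(2),'turn wz first',round(t,2),'then shift mm',(s*1000).round(1))
E
python3 - <<'E'
from h import *
t=cam('top'); s=cam('scene'); Y=((20,100,60),(35,255,255)); Rd=((0,120,60),(6,255,255)); B=((105,120,40),(125,255,255));G=((45,80,30),(85,255,255))
wt,ws=cloud(t),cloud(s)
def rep(n,col,bt,bs,z,zr=None):
    for c,b,nm in((t,bt,'top'),(s,bs,'scene')):
        r,m=blob(c,*col,b,zr)
        if r is None: print(n,nm,None); continue
        w=cloud(c)[m>0]; print(n,nm,r[0].round(1),r[1],'ray',ray(c,*r[0],z).round(4),'cloud med',np.nanmedian(w,0).round(4),'zmax',np.nanpercentile(w[:,2],95).round(4))
rep('cap',Y,(385,180,412,205),(235,185,265,220),.12,(.112,.13))
rep('big',Y,(390,245,425,280),(235,160,260,190),.06)
rep('hub',Rd,(255,175,285,205),(345,205,375,235),.062,(.055,.07))
rep('tray',B,(435,195,495,250),(165,185,220,225),.004)
rep('btn',G,(315,118,345,148),(290,260,320,290),.03)
# plate & pad
for n,zr in(('plate',(.012,.024)),('pad',(.006,.08)),('stage',(.03,.06)),('head',(.064,.076))):
    b=(225,150,315,235) if n in('plate','pad') else (345,150,445,250)
    m=np.zeros((400,640),np.uint8); m[b[1]:b[3],b[0]:b[2]]=((wt[...,2]>zr[0])&(wt[...,2]<zr[1]))[b[1]:b[3],b[0]:b[2]]
    p=wt[m>0][:,:2].astype(np.float32)*1000; print(n,len(p),cv2.minAreaRect(p),np.median(wt[m>0][:,2]).round(4))
E
```

```text
cap top [397.2 194.6] 92 ray [ 0.4936 -0.1823  0.12  ] cloud med [ 0.4933 -0.1819  0.12  ] zmax 0.1238
cap scene [249.9 199.8] 59 ray [ 0.4986 -0.1812  0.12  ] cloud med [ 0.4982 -0.1817  0.1192] zmax 0.1228
big top [408.  263.5] 228 ray [ 0.3196 -0.2185  0.06  ] cloud med [ 0.3205 -0.2172  0.0664] zmax 0.0718
big scene [246.4 177.2] 216 ray [ 0.3447 -0.2146  0.06  ] cloud med [ 0.3321 -0.2179  0.0468] zmax 0.0684
hub top [267.6 190.5] 139 ray [0.51   0.1604 0.062 ] cloud med [0.5107 0.16   0.0619] zmax 0.0659
hub scene [360.5 217.7] 83 ray [0.5135 0.1611 0.062 ] cloud med [0.5141 0.1603 0.0616] zmax 0.0653
tray top [463.7 222.9] 1533 ray [ 0.4375 -0.3899  0.004 ] cloud med [ 0.437  -0.3891  0.0057] zmax 0.023
tray scene [193.2 207.2] 950 ray [ 0.4339 -0.3876  0.004 ] cloud med [ 0.4369 -0.3868  0.0053] zmax 0.0217
btn top [329.9 131.9] 91 ray [ 0.6903 -0.0086  0.03  ] cloud med [ 0.6927 -0.009   0.0221] zmax 0.0268
btn scene [304.7 273.9] 75 ray [ 0.7034 -0.008   0.03  ] cloud med [ 0.6969 -0.0077  0.0204] zmax 0.0246
plate 2156 ((537.7200927734375, 157.046630859375), (149.37933349609375, 209.55101013183594), 87.99665832519531) 0.0183
pad 2903 ((518.3745727539062, 160.4317626953125), (243.48458862304688, 252.65489196777344), 0.8940279483795166) 0.0183
stage 3176 ((493.4765625, -184.07589721679688), (191.74476623535156, 191.72027587890625), 11.635917663574219) 0.0447
head 1352 ((493.93402099609375, -183.8898468017578), (116.55010223388672, 117.83763885498047), 0.1903158277273178) 0.0707
```

```bash
R='[[0,0,0,0,0,7],[0,0,0,0,0,7],[0,0,0,0,0,7],[0,0,0,0,0,7],[0,0,0,0,0,7],[0,0,0,0,0,7],[0,0,0,0,0,7],[0,0,0,0,0,7]]' ; unset R
python3 -m handwheel '[[0,0,0,0,0,7],[0,0,0,0,0,7],[0,0,0,0,0,7],[0,0,0,0,0,7],[0,0,0,0,0,7],[0,0,0,0,0,7],[0,0,0,0,0,7],[0,0,0,0,0,7]]'
python3 -m handwheel '[[0,0,0,0,0,7],[0,0,0,0,0,7],[0,0,0,0,0,7],[0,0,0,0,0,7],[0,0,0,0,0,7],[0,0,0,0,0,7],[0,0,0,0,0,7],[0,0,0,0,0,7]]'
python3 -m handwheel '[[0,0,0,0,0,7],[0,0,0,0,0,7],[0,0,0,0,0,7],[0,0,0,0,0,7],[0,0,0,0,0,7],[0,0,0,0,0,7],[0,0,0,0,0,7],[0,0,0,0,0,6]]'
python3 - <<'E'
from h import *
delta([.496,-.182,.2],0)
t=cam('top')
# pin: brass; yellow-orange near pin in top
r,m=blob(t,(10,80,40),(25,255,255),(385,170,400,185)); print(r and r[0], r and ray(t,*r[0],.098))
for c,b in((t,(345,150,445,250)),):
    w=cloud(c);m=((w[...,2]>.035)&(w[...,2]<.055)).astype(np.uint8)*255; k=np.zeros_like(m);k[b[1]:b[3],b[0]:b[2]]=m[b[1]:b[3],b[0]:b[2]]
    # stage pink top mask via ray on plane .045
    ct=max(cv2.findContours(k,0,1)[0],key=cv2.contourArea)[:,0]; P=np.array([ray(c,u,v,.045)[:2]*1000 for u,v in ct],np.float32); print(cv2.minAreaRect(P))
E
```

```text
time: 0.87
ee_pos: [0.121, 0.5365, 0.2481]
tcp_rot: [-180.0, 0.0, 110.9]
wrist_force: [0.5, 0.2, -0.6]
opening: 0.0856
time: 1.53
ee_pos: [0.2181, 0.499, 0.248]
tcp_rot: [-175.6, 0.7, 64.3]
wrist_force: [0.1, 0.0, -0.1]
opening: 0.085
time: 2.2
ee_pos: [0.4013, 0.3227, 0.2481]
tcp_rot: [-167.0, 9.0, 32.1]
wrist_force: [0.4, 0.9, 0.7]
opening: 0.0852
at [0.4013 0.3227 0.2481] [-166.97    9.     32.13] turn wz first 32.13 then shift mm [ 94.7 504.7  48.1]
[391.11764706 178.52941176] [ 0.54103114 -0.17081404  0.098     ]
((493.1885986328125, -182.9892578125), (191.6724395751953, 190.64892578125), 11.730265617370605)
```

```bash
python3 - <<'E'
from h import *
o=monitor.get_obs(); print(o['q'].round(1),o['ee_pos'],o['tcp_rot'])
E
python3 -m handwheel '[[0,0,0,0,0,0],[0,0,0,0,0,0],[0,0,0,0,0,0],[0,0,0,0,0,0],[0,0,0,0,0,0],[0,0,0,0,0,0],[0,0,0,0,0,0],[0,0,0,0,0,0]]'
python3 - <<'E'
from h import *
o=monitor.get_obs(); print(o['q'].round(1),o['ee_pos'],o['tcp_rot'])
E
```

```text
[ 31.7   8.3  12.3 103.1  13.  179.9] [0.40323963 0.31946436 0.24756845] [-167.03739921    9.13490168   31.73678901]
time: 2.92
ee_pos: [0.3998, 0.3246, 0.2484]
tcp_rot: [-167.0, 8.9, 32.4]
wrist_force: [0.5, -0.2, -0.5]
opening: 0.0854
[ 32.4   8.1  12.2 103.   13.  179.9] [0.39980398 0.32462889 0.24840298] [-167.00971915    8.91039082   32.41687747]
```

```bash
cat >> h.py <<'E'
from scipy.spatial.transform import Rotation as Ro
def delta(p,yaw):
    o=monitor.get_obs(); e=o['ee_pos']; Rc=Ro.from_euler('xyz',o['tcp_rot'],degrees=True); Rg=Ro.from_euler('xyz',[180,0,yaw],degrees=True)
    print('at',e.round(4),o['tcp_rot'].round(2),'q6',o['q'][5].round(0),'F',o['wrist_force'].round(1),'open',round(o['opening'],4),'| turn',(Rc.inv()*Rg).as_rotvec(degrees=True).round(2),'then shift mm',(Rg.inv().apply(np.array(p)-e)*1000).round(1))
E
python3 -m handwheel '[[0,0,0,0,0,-7],[0,0,0,0,0,-7],[0,0,0,0,0,-7],[0,0,0,0,0,-7],[0,0,0,0,0,-7],[0,0,0,0,0,-7],[0,0,0,0,0,-7],[0,0,0,0,0,-7]]'
python3 -m handwheel '[[0,0,0,0,0,-7],[0,0,0,0,0,-7],[0,0,0,0,0,-7],[0,0,0,0,0,-7],[0,0,0,0,0,-7],[0,0,0,0,0,-7],[0,0,0,0,0,-7],[0,0,0,0,0,-7]]'
python3 -c "
from h import *
delta([.496,-.182,.2],180)"
```

```text
time: 3.58
ee_pos: [0.4, 0.3244, 0.2484]
tcp_rot: [-165.3, -5.7, 87.0]
wrist_force: [0.7, 0.7, -0.4]
opening: 0.0849
time: 4.25
ee_pos: [0.4, 0.3244, 0.2484]
tcp_rot: [-176.5, -15.3, 143.2]
wrist_force: [0.4, -1.0, 0.2]
opening: 0.0855
at [0.4    0.3244 0.2484] [-176.5   -15.33  143.24] q6 68.0 F [ 0.4 -1.   0.2] open 0.0855 | turn [  1.56 -15.9  -36.06] then shift mm [ -96.  -506.4   48.4]
```

```bash

python3 -m handwheel '[[0,0,0,0.26,-2.65,-6.01],[0,0,0,0.26,-2.65,-6.01],[0,0,0,0.26,-2.65,-6.01],[0,0,0,0.26,-2.65,-6.01],[0,0,0,0.26,-2.65,-6.01],[0,0,0,0.26,-2.65,-6.01],[0,0,0,0,0,0],[0,0,0,0,0,0]]'
python3 -m handwheel '[[-0.006,-0.035,0,0,0,0],[-0.006,-0.035,0,0,0,0],[-0.006,-0.035,0,0,0,0],[-0.006,-0.035,0,0,0,0],[-0.006,-0.035,0,0,0,0],[-0.006,-0.035,0,0,0,0],[-0.006,-0.035,0,0,0,0],[-0.006,-0.035,0,0,0,0]]'
python3 -m handwheel '[[-0.006,-0.035,0,0,0,0],[-0.006,-0.035,0,0,0,0],[-0.006,-0.035,0,0,0,0],[-0.006,-0.035,0,0,0,0],[-0.006,-0.035,0,0,0,0],[-0.006,-0.035,0,0,0,0],[0,0,0,0,0,0],[0,0,0,0,0,0]]'
python3 -c "
from h import *
delta([.496,-.182,.2],180)"
```

```text
time: 4.92
ee_pos: [0.3995, 0.3245, 0.2488]
tcp_rot: [-180.0, -0.1, 179.5]
wrist_force: [-0.6, 0.1, -0.4]
opening: 0.0857
time: 5.58
ee_pos: [0.4464, 0.0422, 0.2488]
tcp_rot: [-180.0, -0.1, 179.4]
wrist_force: [0.1, -0.6, 0.1]
opening: 0.0852
time: 6.25
ee_pos: [0.4811, -0.168, 0.2483]
tcp_rot: [180.0, -0.2, 179.3]
wrist_force: [-0.8, -0.9, 0.0]
opening: 0.0849
at [ 0.4811 -0.168   0.2483] [ 1.7999e+02 -1.5000e-01  1.7927e+02] q6 -19.0 F [-0.8 -0.9  0. ] open 0.0849 | turn [ 0.01 -0.15 -0.73] then shift mm [-14.9 -14.   48.3]
```

```bash

python3 -m handwheel '[[-0.005,-0.005,0,0,-0.15,-0.7],[-0.005,-0.005,0.02,0,0,0],[-0.005,-0.004,0.03,0,0,0],[0,0,0.03,0,0,0],[0,0,0.03,0,0,0],[0,0,0.025,0,0,0],[0,0,0.013,0,0,0],[0,0,0,0,0,0]]'
python3 -m handwheel '[[0,0,0,0,0,0],[0,0,0,0,0,0],[0,0,0,0,0,0],[0,0,0,0,0,0],[0,0,0,0,0,0],[0,0,0,0,0,0],[0,0,0,0,0,0],[0,0,0,0,0,0]]' -1 30
python3 -m handwheel '[[0,0,0,0,0,0],[0,0,0,0,0,0],[0,0,0,0,0,0],[0,0,0,0,0,0],[0,0,0,0,0,0],[0,0,0,0,0,0],[0,0,0,0,0,0],[0,0,0,0,0,0]]'
python3 -c "
from h import *
delta([.496,-.182,.2],180)"
```

```text
time: 6.92
ee_pos: [0.4952, -0.1788, 0.0978]
tcp_rot: [180.0, -0.2, -179.6]
wrist_force: [-0.3, 0.2, 0.4]
opening: 0.0854
time: 7.58
ee_pos: [0.497, -0.1806, 0.1021]
tcp_rot: [-179.9, 0.2, -179.6]
wrist_force: [0.0, -0.2, 5.8]
opening: 0.0267
time: 8.25
ee_pos: [0.497, -0.1806, 0.1021]
tcp_rot: [-179.9, 0.2, -179.7]
wrist_force: [0.1, -1.0, 6.5]
opening: 0.0271
at [ 0.497  -0.1806  0.1021] [-179.88    0.21 -179.65] q6 -20.0 F [ 0.1 -1.   6.5] open 0.0271 | turn [-0.12  0.21  0.35] then shift mm [  1.   -1.4 -97.9]
```

```bash

python3 -m handwheel '[[0,0,-0.01,0,0,0],[0,0,-0.02,0,0,0],[0,0,-0.02,0,0,0],[0,0,-0.02,0,0,0],[0,0,-0.02,0,0,0],[0,0,-0.02,0,0,0],[0,0,0,0,0,0],[0,0,0,0,0,0]]'
python3 - <<'E'
from h import *
delta([.437,-.388,.12],180)
t=cam('top');s=cam('scene');
a=cv2.resize(t['img'][150:250,350:500],None,fx=4,fy=4); b=cv2.resize(s['img'][155:255,160:310],None,fx=4,fy=4)
cv2.imwrite('pics/cap1.png',cv2.resize(np.vstack([a,b])[...,::-1],(480,600+0)))
# shaft in top + head: steel shaft top z=.11
E
```

```text
time: 8.92
ee_pos: [0.4966, -0.1803, 0.2125]
tcp_rot: [-179.9, 0.2, -179.6]
wrist_force: [-0.2, 0.0, -0.7]
opening: 0.0266
at [ 0.4966 -0.1803  0.2125] [-179.88    0.22 -179.65] q6 -20.0 F [-0.2  0.  -0.7] open 0.0266 | turn [-0.12  0.22  0.35] then shift mm [  59.6 -207.7   92.5]
```

View pics/cap1.png

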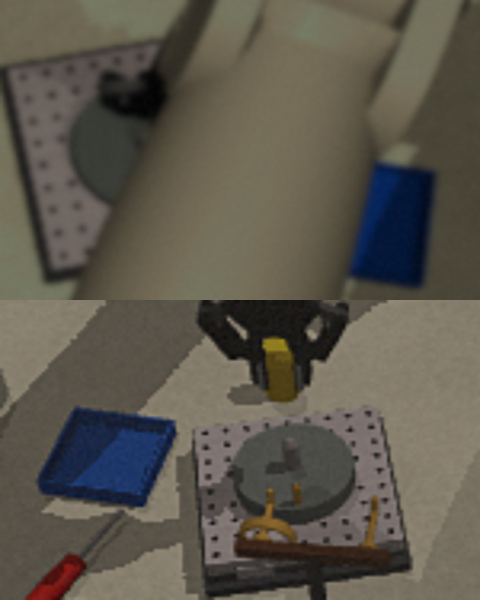

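The crop shows the cap held (scene half, 280,370), the bare shaft (290,450), the pin (297,493) and the blue tray at left. Next I move the cap to the tray.

```bash

python3 -m handwheel '[[0.008,-0.03,0,-0.12,0.2,0.35],[0.008,-0.03,0,0,0,0],[0.008,-0.03,0,0,0,0],[0.008,-0.03,0,0,0,0],[0.008,-0.03,0,0,0,0],[0.008,-0.03,0,0,0,0],[0.008,-0.028,0,0,0,0],[0.004,0,0,0,0,0]]'
python3 -m handwheel '[[0,0,0.02,0,0,0],[0,0,0.03,0,0,0],[0,0,0.03,0,0,0],[0,0,0.03,0,0,0],[0,0,0.02,0,0,0],[0,0,0.01,0,0,0],[0,0,0.01,0,0,0],[0,0,0,0,0,0]]'
python3 -c "
from h import *
delta([.437,-.388,.038],180)"
```

```text
time: 9.68
ee_pos: [0.4348, -0.3918, 0.2089]
tcp_rot: [179.9, -0.2, 179.8]
wrist_force: [0.2, -0.5, -0.3]
opening: 0.0267
time: 10.35
ee_pos: [0.4356, -0.3874, 0.0593]
tcp_rot: [179.9, -0.2, -180.0]
wrist_force: [-0.6, -0.3, -0.6]
opening: 0.0265
at [ 0.4356 -0.3874  0.0593] [ 179.86   -0.21 -179.98] q6 -42.0 F [-0.6 -0.3 -0.6] open 0.0265 | turn [ 0.14 -0.21  0.02] then shift mm [-1.4 -0.6 21.3]
```

```bash

python3 -m handwheel '[[0,0,0.005,0.1,-0.2,0],[0,0,0.005,0,0,0],[0,0,0.004,0,0,0],[0,0,0.003,0,0,0],[0,0,0.003,0,0,0],[0,0,0.002,0,0,0],[0,0,0.001,0,0,0],[0,0,0,0,0,0]]'
python3 -m handwheel '[[0,0,0,0,0,0],[0,0,0,0,0,0],[0,0,0,0,0,0],[0,0,0,0,0,0],[0,0,0,0,0,0],[0,0,0,0,0,0],[0,0,0,0,0,0],[0,0,0,0,0,0]]' 0
python3 -m handwheel '[[0,0,-0.005,0,0,0],[0,0,-0.01,0,0,0],[0,0,-0.03,0,0,0],[0,0,-0.03,0,0,0],[0,0,-0.04,0,0,0],[0,0,-0.04,0,0,0],[0,0,-0.03,0,0,0],[0,0,0,0,0,0]]' 
python3 -m handwheel '[[0,0.04,0,0,0,0],[0,0.04,0,0,0,0],[0,0.04,0,0,0,0],[0,0.04,0,0,0,0],[0,0.04,0,0,0,0],[0,0.04,0,0,0,0],[0,0.04,0,0,0,0],[0,0.04,0,0,0,0]]' 1
python3 - <<'E'
from h import *
delta([.512,.16,.15],180)
t=cam('top');s=cam('scene'); Y=((20,100,40),(35,255,255))
for c,b in((t,(435,195,495,250)),(s,(165,170,220,225))):
    r,m=blob(c,*Y,b); w=cloud(c)[m>0]; print(r, np.nanmedian(w,0), np.nanpercentile(w[:,2],[5,95]))
a=cv2.resize(t['img'][100:250,235:500],None,fx=2.9,fy=2.9); save(t,'t2.png',(235,100,500,250),3)
E
```

```text
time: 11.02
ee_pos: [0.4362, -0.3881, 0.0379]
tcp_rot: [-179.9, 0.1, -180.0]
wrist_force: [1.0, 0.3, -0.4]
opening: 0.0267
time: 11.68
ee_pos: [0.4363, -0.3882, 0.0381]
tcp_rot: [-179.9, 0.1, -180.0]
wrist_force: [0.3, -0.1, 0.5]
opening: 0.0428
time: 12.35
ee_pos: [0.4371, -0.389, 0.2317]
tcp_rot: [-179.5, 0.6, -180.0]
wrist_force: [0.8, -1.3, 0.8]
opening: 0.0425
time: 13.02
ee_pos: [0.4354, -0.0662, 0.2239]
tcp_rot: [-179.9, 0.2, 180.0]
wrist_force: [1.3, 1.3, 0.6]
opening: 0.0858
at [ 0.4354 -0.0662  0.2239] [-179.92    0.21  179.99] q6 -9.0 F [1.3 1.3 0.6] open 0.0858 | turn [-0.08  0.21 -0.01] then shift mm [-76.6 226.2  73.9]
(array([468.18627451, 222.37254902]), np.int32(102)) [ 0.4331215  -0.38589187  0.05443884] [0.03416545 0.05814324]
(array([191.58536585, 202.26829268]), np.int32(123)) [ 0.4433087  -0.38534276  0.04053172] [0.00657251 0.05579137]
```

View pics/t2.png

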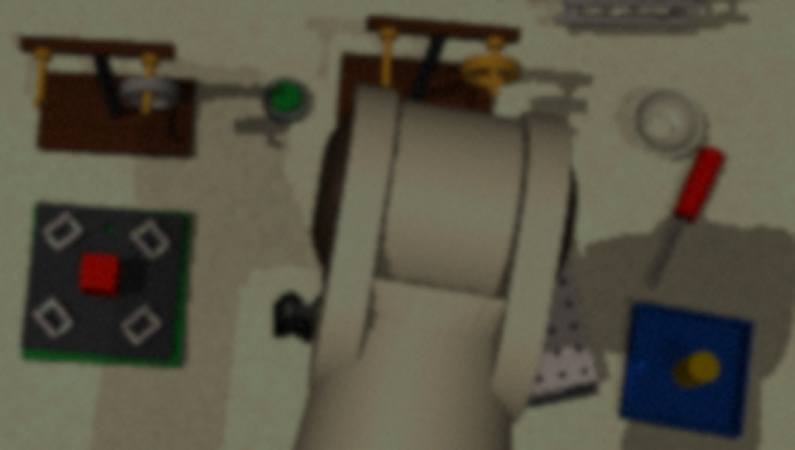

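Cap stands upright in the tray (t2 crop 700,368; top at about 0.055 m). Next I measure the plate's yaw.

```bash
cat >> h.py <<'E'
def rect(c,z,x0,y0,L,px=2000):
    # metric bird's-eye patch at height z: pixel (i,j) -> x=x0+j/px, y=y0+i/px
    n=int(L*px); W=np.float32([[x0,y0],[x0+L,y0],[x0+L,y0+L],[x0,y0+L]]); S=np.float32([proj(c,[a,b,z]) for a,b in W])
    return cv2.warpPerspective(c['img'],cv2.getPerspectiveTransform(S,np.float32([[0,0],[n,0],[n,n],[0,n]])),(n,n),flags=cv2.INTER_CUBIC)
E
python3 - <<'E'
from h import *
for nm in('top','scene'):
    c=cam(nm)
    for z,what,rng in((.062,'hub',((0,120,50),(8,255,255))),(.018,'plate',((0,0,0),(180,110,75)))):
        im=rect(c,z,.41,.06,.2); h=cv2.cvtColor(im,cv2.COLOR_RGB2HSV); m=cv2.inRange(h,*rng)
        m=cv2.morphologyEx(m,cv2.MORPH_CLOSE,np.ones((9,9)))
        ct=max(cv2.findContours(m,0,1)[0],key=cv2.contourArea); r=cv2.minAreaRect(ct); print(nm,what,np.array(r[0])/2000+[.41,.06],np.array(r[1])/2,r[2])
    w=cloud(c)
    m=(w[...,2]>.055)&(w[...,2]<.075)&(abs(w[...,0]-.512)<.06)&(abs(w[...,1]-.16)<.06); print('hub cloud',np.nanmean(w[m],0),m.sum())
    if nm=='top':
        im=rect(c,.018,.41,.06,.2); cv2.imwrite('pics/rp.png',cv2.convertScaleAbs(im[...,::-1],alpha=1.5))
E
```

```text
top hub [0.50985152 0.16142131] [36.72785187 38.82964325] 85.91438293457031
top plate [0.50748875 0.1551489 ] [155.02578735 151.52598572] 87.14945220947266
hub cloud [0.50995311 0.1600952  0.06223607] 142
scene hub [0.52905836 0.16031726] [33.6998558 68.1834259] 85.91438293457031
scene plate [0.52494785 0.16631339] [177.28739929 169.44416809] 87.58389282226562
hub cloud [0.51435097 0.16141266 0.0606465 ] 90
```

View pics/rp.png

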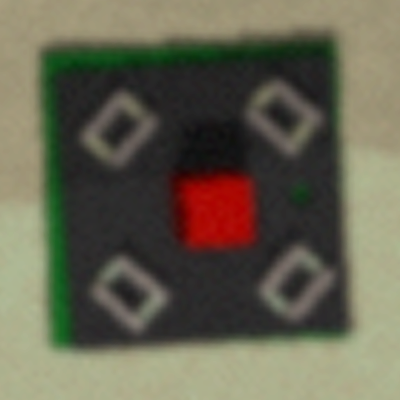

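```bash

python3 -m handwheel '[[-0.009,0.028,0,0,0,0],[-0.009,0.028,0,0,0,0],[-0.009,0.028,0,0,0,0],[-0.009,0.028,0,0,0,0],[-0.009,0.028,0,0,0,0],[-0.009,0.028,0,0,0,0],[-0.009,0.028,0,0,0,0],[-0.009,0.028,0,0,0,4]]' 1
python3 -m handwheel '[[0,0,0.01,0,0,0],[0,0,0.03,0,0,0],[0,0,0.03,0,0,0],[0,0,0.02,0,0,0],[0,0,0,0,0,0],[0,0,0,0,0,0],[0,0,0,0,0,0],[0,0,0,0,0,0]]'
python3 - <<'E'
from h import *
delta([.512,.161,.042],176)
t=cam('top'); s=cam('scene')
# spindle: head circle at z=.07, shaft top z .11, pin top .098
save(s,'x.png')
im=rect(t,.07,.41,-.27,.18,2200); im2=rect(s,.07,.41,-.27,.18,2200)
cv2.imwrite('pics/sp.png',cv2.convertScaleAbs(np.hstack([im,im2])[...,::-1],alpha=1.7))
E
```

```text
time: 13.88
ee_pos: [0.5089, 0.1558, 0.2229]
tcp_rot: [-179.9, 0.1, 175.9]
wrist_force: [0.3, -0.3, 1.0]
opening: 0.0852
time: 14.55
ee_pos: [0.5091, 0.1556, 0.1346]
tcp_rot: [-180.0, 0.3, 176.0]
wrist_force: [-0.2, -0.8, -0.4]
opening: 0.0853
at [0.5091 0.1556 0.1346] [-179.99    0.26  175.96] q6 21.0 F [-0.2 -0.8 -0.4] open 0.0853 | turn [-0.01  0.26 -0.04] then shift mm [-2.6  5.6 92.6]
```

View pics/sp.png

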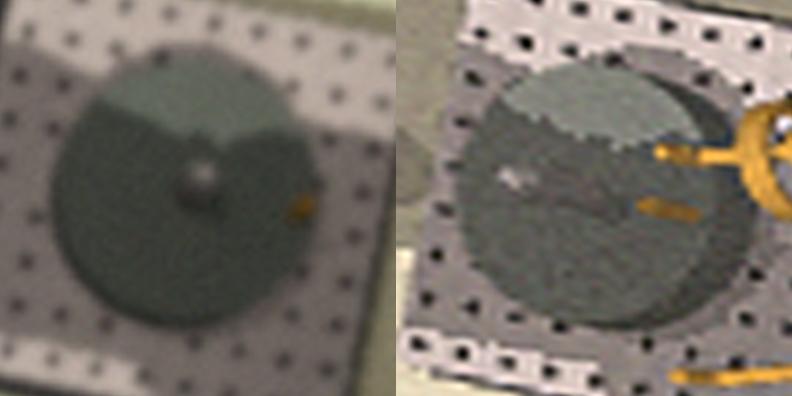

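```bash

python3 -m handwheel '[[-0.003,0.0055,0,0,0.25,0],[0,0,0.02,0,0,0],[0,0,0.03,0,0,0],[0,0,0.02,0,0,0],[0,0,0.015,0,0,0],[0,0,0.007,0,0,0],[0,0,0,0,0,0],[0,0,0,0,0,0]]'
python3 -c "
from h import *
delta([.512,.161,.042],176)"
python3 - <<'E'
from h import *
# hole grid angle, both cams, top of stage z
for nm in('top','scene'):
    c=cam(nm); w=cloud(c); zs=w[...,2][(abs(w[...,0]-.42)<.015)&(abs(w[...,1]+.18)<.06)]; z=np.nanmedian(zs)
    im=cv2.cvtColor(rect(c,z,.38,-.30,.23,3000),cv2.COLOR_RGB2GRAY)
    bh=cv2.morphologyEx(cv2.GaussianBlur(im,(0,0),4),cv2.MORPH_BLACKHAT,np.ones((45,45)))
    n,l,s,ce=cv2.connectedComponentsWithStats((bh>18).astype(np.uint8)); k=(s[:,4]>60)&(s[:,4]<1200); P=ce[k]/3000
    d=P[:,None]-P[None]; r=np.hypot(d[...,0],d[...,1]); m=(r>.04)&(r<.16); a=np.degrees(np.arctan2(d[...,1],d[...,0]))[m]
    A=np.arange(0,30,.1); sc=[]
    for t in A:  # sharpness of projected coords
        q=np.radians(t); u=np.r_[P@[np.cos(q),np.sin(q)],5+P@[-np.sin(q),np.cos(q)]]; h=np.histogram(u,np.arange(-1,6,.0025))[0]; sc.append((h.astype(float)**2).sum())
    sc=np.convolve(sc,np.ones(5)/5,'same'); print(nm,z,len(P),'angle',A[np.argmax(sc)],A[np.argsort(sc)[-5:]])
    # near-neighbour mean angle
    m=(r>.008)&(r<.12); aa=(np.degrees(np.arctan2(d[...,1],d[...,0])))[m]; 
    for a0 in(11.7,): 
        e=((aa-a0+45)%90-45); rr=r[m]; e=e[abs(e)<2.5]; print('median',a0+np.median(e),len(e))
E
```

```text
time: 15.32
ee_pos: [0.5115, 0.1614, 0.0413]
tcp_rot: [-179.9, -0.1, 176.0]
wrist_force: [0.3, 0.0, 1.0]
opening: 0.0854
at [0.5115 0.1614 0.0413] [-1.7995e+02 -1.1000e-01  1.7602e+02] q6 21.0 F [0.3 0.  1. ] open 0.0854 | turn [-0.05 -0.11  0.02] then shift mm [-0.5 -0.4 -0.7]
top 0.04455302309873039 28 angle 11.9 [11.7 12.1 11.8 12.  11.9]
median 11.615022218855788 128
scene 0.04378169104899919 57 angle 11.4 [11.2 11.6 11.3 11.5 11.4]
median 11.67628052345868 300
```

```bash

python3 -m handwheel '[[0,0,0,0,0,0],[0,0,0,0,0,0],[0,0,0,0,0,0],[0,0,0,0,0,0],[0,0,0,0,0,0],[0,0,0,0,0,0],[0,0,0,0,0,0],[0,0,0,0,0,0]]' -1 80
python3 -m handwheel '[[0,0,0,0,0,0],[0,0,0,0,0,0],[0,0,0,0,0,0],[0,0,0,0,0,0],[0,0,0,0,0,0],[0,0,0,0,0,0],[0,0,0,0,0,0],[0,0,0,0,0,0]]'
python3 -c "
from h import *
delta([.512,.161,.042],176)"
python3 -m handwheel '[[0,0,-0.005,0,0,0],[0,0,-0.01,0,0,0],[0,0,-0.02,0,0,0],[0,0,-0.03,0,0,0],[0,0,-0.03,0,0,0],[0,0,-0.025,0,0,0],[0,0,-0.02,0,0,0],[0,0,0,0,0,0]]'
python3 -m handwheel '[[0,0,0,0,0,-5.2],[0,0,0,0,0,-5.2],[0,0,0,0,0,-5.2],[0,0,0,0,0,0],[0,0,0,0,0,0],[0,0,0,0,0,0],[0,0,0,0,0,0],[0,0,0,0,0,0]]'
python3 -c "
from h import *
delta([.4968,-.1832,.20],191.65)"
```

```text
time: 16.08
ee_pos: [0.5114, 0.1614, 0.0411]
tcp_rot: [-180.0, -0.1, 176.0]
wrist_force: [-0.7, 2.2, 5.8]
opening: 0.0309
time: 16.75
ee_pos: [0.5114, 0.1614, 0.0411]
tcp_rot: [-180.0, -0.1, 176.0]
wrist_force: [-1.1, 1.2, 5.1]
opening: 0.0313
at [0.5114 0.1614 0.0411] [-1.7998e+02 -9.0000e-02  1.7601e+02] q6 21.0 F [-1.1  1.2  5.1] open 0.0313 | turn [-0.02 -0.09  0.01] then shift mm [-0.6 -0.3 -0.9]
time: 17.42
ee_pos: [0.5127, 0.1615, 0.1851]
tcp_rot: [180.0, 0.2, 176.0]
wrist_force: [0.6, -0.3, -6.0]
opening: 0.0312
time: 18.08
ee_pos: [0.5114, 0.1612, 0.1803]
tcp_rot: [-180.0, -0.2, -168.5]
wrist_force: [0.6, 1.4, -6.2]
opening: 0.0314
at [0.5114 0.1612 0.1803] [-1.7997e+02 -1.7000e-01 -1.6847e+02] q6 6.0 F [ 0.6  1.4 -6.2] open 0.0314 | turn [-0.03 -0.17 -0.12] then shift mm [  83.9 -334.4  -19.7]
```

```bash
python3 - <<'E'
from h import *
t=cam('top'); s=cam('scene')
for nm,c in(('top',t),('scene',s)):
    w=cloud(c); 
    for lab,y0 in(('s0',-.19),('s1',.13)):
        m=(w[...,2]>.15)&(w[...,2]<.23)&(w[...,0]>.52)&(w[...,0]<.78)&(abs(w[...,1]-y0)<.09)
        hsv=cv2.cvtColor(c['img'],cv2.COLOR_RGB2HSV)
        br=m&(hsv[...,0]>14)&(hsv[...,0]<30)&(hsv[...,1]>120); 
        for k,mm in(('all',m),('brass',br)):
            p=w[mm]; 
            if len(p): print(nm,lab,k,len(p),'x',np.percentile(p[:,0],[2,50,98]).round(3),'y',np.percentile(p[:,1],[2,50,98]).round(3),'z',np.percentile(p[:,2],[2,50,98]).round(3))
for nm,c,b in(('top',t,(255,175,290,205)),('scene',s,(330,150,400,235))):
    r,m=blob(c,(0,120,50),(8,255,255),b); w=cloud(c); print(nm,r, np.nanmean(w[m>0],0))
E
```

```text
top s0 all 469 x [0.647 0.69  0.703] y [-0.199 -0.168 -0.104] z [0.153 0.195 0.201]
top s0 brass 213 x [0.64  0.669 0.691] y [-0.198 -0.176 -0.155] z [0.152 0.192 0.202]
top s1 all 513 x [0.523 0.641 0.68 ] y [0.09  0.111 0.138] z [0.153 0.185 0.201]
top s1 brass 65 x [0.618 0.661 0.672] y [0.104 0.112 0.133] z [0.154 0.195 0.207]
scene s0 all 391 x [0.643 0.699 0.708] y [-0.198 -0.161 -0.105] z [0.159 0.194 0.2  ]
scene s0 brass 130 x [0.642 0.672 0.707] y [-0.198 -0.175 -0.108] z [0.173 0.194 0.205]
scene s1 all 1436 x [0.522 0.567 0.686] y [0.094 0.151 0.216] z [0.153 0.168 0.219]
scene s1 brass 98 x [0.62  0.659 0.686] y [0.104 0.173 0.21 ] z [0.188 0.195 0.206]
top None [nan nan nan]
scene (array([365.05357143, 192.69047619]), np.int32(168)) [0.5215634  0.1638448  0.18653199]<stdin>:13: RuntimeWarning: Mean of empty slice
```

```bash

python3 -m handwheel '[[0.006,-0.02,0,0,-0.15,-0.12],[0.0075,-0.03,0,0,0,0],[0.0075,-0.03,0,0,0,0],[0.0075,-0.03,0,0,0,0],[0.0075,-0.03,0,0,0,0],[0.0075,-0.03,0,0,0,0],[0.0075,-0.03,0,0,0,0],[0.0075,-0.03,0,0,0,0]]'
python3 -m handwheel '[[0.0075,-0.03,0,0,0,0],[0.0075,-0.03,0,0,0,0],[0.0075,-0.03,0,0,0,0],[0.003,-0.014,0,0,0,0],[0,0,0,0,0,0],[0,0,0,0,0,0],[0,0,0,0,0,0],[0,0,0,0,0,0]]'
python3 - <<'E'
from h import *
delta([.4968,-.1832,.18],191.65)
s=cam('scene');t=cam('top'); save(s,'sv.png',(200,130,330,260),4.5); save(t,'x1.png')
r,m=blob(s,(0,120,50),(8,255,255),(200,100,330,260)); w=cloud(s); p=w[m>0]; print(r,np.nanmean(p,0),np.nanpercentile(p[:,2],[5,95])); tp=p[p[:,2]>np.nanpercentile(p[:,2],95)-.006]; print('hub top mean',np.nanmean(tp,0))
E
```

```text
time: 18.85
ee_pos: [0.5007, -0.0773, 0.1809]
tcp_rot: [-180.0, 0.0, -168.3]
wrist_force: [0.5, 0.5, -5.9]
opening: 0.031
time: 19.52
ee_pos: [0.4972, -0.182, 0.1808]
tcp_rot: [-180.0, 0.0, -168.2]
wrist_force: [0.1, 0.0, -6.3]
opening: 0.0312
at [ 0.4972 -0.182   0.1808] [-1.7999e+02  1.0000e-02 -1.6822e+02] q6 -32.0 F [ 0.1  0.  -6.3] open 0.0312 | turn [-0.01  0.01  0.13] then shift mm [ 0.6 -1.1  0.8]
(array([247.90857143, 186.41714286]), np.int32(175)) [ 0.50628456 -0.1800456   0.18782539] [0.16025732 0.20360055]
hub top mean [ 0.50025931 -0.18132216  0.20119329]
```

View pics/sv.png

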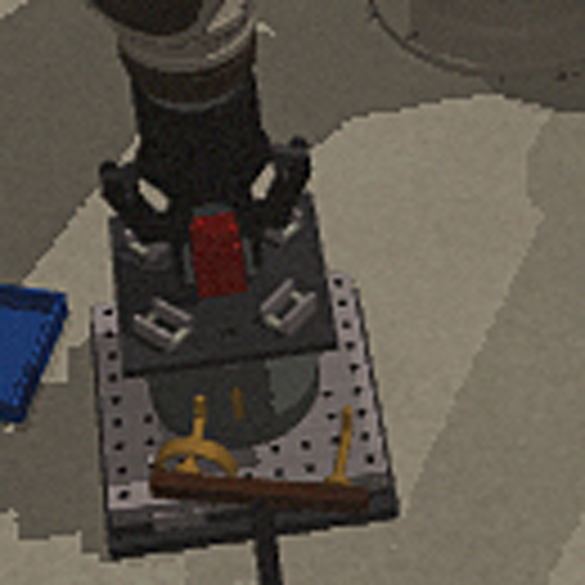

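```bash
python3 - <<'E'
from h import *
s=cam('scene'); f=lambda u,v:(200+(u+.5)/4.5-.5,130+(v+.5)/4.5-.5)
a=np.radians(11.72); d=np.array([np.cos(a),np.sin(a)])*.05
h=ray(s,*f(230,331),.1577); p=ray(s,*f(237,389),.098); print('hole',h,'-> plate c',h[:2]-d,'pin',p,'-> shaft',p[:2]-d)
w=cloud(s); m=(w[...,2]>.148)&(w[...,2]<.166)&(w[...,0]>.40)&(w[...,0]<.62)&(abs(w[...,1]+.18)<.1)
mm=m.astype(np.uint8); n,l,st,ce=cv2.connectedComponentsWithStats(mm); i=1+np.argmax(st[1:,4]); ct=max(cv2.findContours((l==i).astype(np.uint8),0,1)[0],key=cv2.contourArea)[:,0]
P=np.array([ray(s,u,v,.1577)[:2] for u,v in cv2.convexHull(ct)[:,0]],np.float32)*1000; print(cv2.minAreaRect(P)); print('front corners', ray(s,*f(125,374),.1577), ray(s,*f(337,347),.1577), ray(s,*f(318,193),.1577))
# front edge line fit
g=np.array([q for q in ct],float)
nests=[ray(s,*f(u,v),.171)[:2] for u,v in((161,322),(289,305))]; print('nests front',nests)
E
```

```text
hole [ 0.54508009 -0.17046212  0.1577    ] -> plate c [ 0.49612249 -0.18061858] pin [ 0.54475061 -0.17119092  0.098     ] -> shaft [ 0.49579301 -0.18134738]
((501.70269775390625, -181.23948669433594), (145.14102172851562, 139.78363037109375), 11.73784065246582)
front corners [ 0.58322359 -0.23370356  0.1577    ] [ 0.55712189 -0.09982658  0.1577    ] [ 0.41710274 -0.12298215  0.1577    ]
nests front [array([ 0.55004687, -0.21330217]), array([ 0.5332732 , -0.13207905])]
```

```bash

python3 -m handwheel '[[0,-0.0006,0.01,0,0,0.1],[0,0,0.01,0,0,0],[0,0,0.01,0,0,0],[0,0,0.005,0,0,0],[0,0,0.003,0,0,0],[0,0,0.002,0,0,0],[0,0,0,0,0,0],[0,0,0,0,0,0]]'
python3 -m handwheel '[[0,0,0.001,0,0,0],[0,0,0.001,0,0,0],[0,0,0.001,0,0,0],[0,0,0.001,0,0,0],[0,0,0.001,0,0,0],[0,0,0.001,0,0,0],[0,0,0,0,0,0],[0,0,0,0,0,0]]'
python3 -c "
from h import *
o=monitor.get_obs();print(o['torque'])
delta([.4968,-.1832,.1011],191.65)"
```

```text
time: 20.33
ee_pos: [0.4973, -0.1835, 0.141]
tcp_rot: [-180.0, 0.0, -168.4]
wrist_force: [0.3, -0.0, -6.4]
opening: 0.0317
time: 21.0
ee_pos: [0.4971, -0.1834, 0.1357]
tcp_rot: [-180.0, 0.0, -168.4]
wrist_force: [-5.1, 1.9, 4.5]
opening: 0.0314
[ 0.54323407  1.17154381 -0.05792198]
at [ 0.4971 -0.1834  0.1357] [-1.7996e+02  3.0000e-02 -1.6837e+02] q6 -32.0 F [-5.1  1.9  4.5] open 0.0314 | turn [-0.04  0.03 -0.02] then shift mm [ 0.3  0.2 34.6]
```

```bash

python3 -m handwheel '[[0.0005,0.0003,0,0,0,0],[0.0003,0.0002,0,0,0,0],[0,0,0,0,0,0],[0,0,0,0,0,0],[0,0,0,0,0,0],[0,0,0,0,0,0],[0,0,0,0,0,0],[0,0,0,0,0,0]]'
python3 -c "
from h import *
print(monitor.get_obs()['torque'])"
python3 -m handwheel '[[0,0,0.001,0,0,0],[0,0,0.001,0,0,0],[0,0,0,0,0,0],[0,0,0,0,0,0],[0,0,0,0,0,0],[0,0,0,0,0,0],[0,0,0,0,0,0],[0,0,0,0,0,0]]'
python3 -c "
from h import *
print(monitor.get_obs()['torque'])"
```

```text
time: 21.67
ee_pos: [0.4961, -0.183, 0.1342]
tcp_rot: [180.0, -0.0, -168.4]
wrist_force: [-2.4, 1.1, -4.6]
opening: 0.0314
[0.28840136 0.62788224 0.04437857]
time: 22.33
ee_pos: [0.496, -0.183, 0.1323]
tcp_rot: [180.0, -0.1, -168.4]
wrist_force: [-4.5, 2.5, -10.2]
opening: 0.0309
[0.53084344 1.00650188 0.02063246]
```

```bash

python3 -m handwheel '[[0.0004,0.0003,0,0,0,0],[0.0003,0.0003,0,0,0,0],[0,0,0,0,0,0],[0,0,0,0,0,0],[0,0,0.001,0,0,0],[0,0,0.001,0,0,0],[0,0,0,0,0,0],[0,0,0,0,0,0]]'
python3 -c "
from h import *
print(monitor.get_obs()['torque'])"
python3 -m handwheel '[[0,0,0.001,0,0,0],[0,0,0.001,0,0,0],[0,0,0.001,0,0,0],[0,0,0,0,0,0],[0,0,0,0,0,0],[0,0,0,0,0,0],[0,0,0,0,0,0],[0,0,0,0,0,0]]'
python3 -c "
from h import *
print(monitor.get_obs()['torque'])"
```

```text
time: 23.0
ee_pos: [0.4958, -0.1828, 0.1309]
tcp_rot: [-180.0, 0.0, -168.4]
wrist_force: [-0.9, 0.9, -5.4]
opening: 0.0315
[0.11220169 0.4037381  0.01760249]
time: 23.67
ee_pos: [0.4956, -0.1827, 0.1278]
tcp_rot: [-180.0, 0.0, -168.4]
wrist_force: [-1.2, 0.4, -5.9]
opening: 0.0312
[ 0.02508599  0.01761233 -0.04179174]
```

```bash

python3 -m handwheel '[[0.0002,0,0.001,0,0,0],[0,0,0.001,0,0,0],[0,0,0.001,0,0,0],[0,0,0.001,0,0,0],[0,0,0,0,0,0],[0,0,0,0,0,0],[0,0,0,0,0,0],[0,0,0,0,0,0]]'
python3 -c "
from h import *
print(monitor.get_obs()['torque'])"
python3 -m handwheel '[[0,0,0.001,0,0,0],[0,0,0.001,0,0,0],[0,0,0.001,0,0,0],[0,0,0,0,0,0],[0,0,0,0,0,0],[0,0,0,0,0,0],[0,0,0,0,0,0],[0,0,0,0,0,0]]'
python3 -c "
from h import *
print(monitor.get_obs()['torque'])"
```

```text
time: 24.33
ee_pos: [0.4954, -0.1827, 0.1238]
tcp_rot: [-180.0, 0.0, -168.4]
wrist_force: [0.3, -0.6, -6.9]
opening: 0.0312
[0.01117275 0.0388306  0.01931124]
time: 25.0
ee_pos: [0.4954, -0.1827, 0.1208]
tcp_rot: [-180.0, 0.0, -168.4]
wrist_force: [-0.1, 1.1, -6.3]
opening: 0.0312
[-0.00595796 -0.02336414  0.02513329]
```

```bash

python3 -m handwheel '[[0,0,0.002,0,0,0],[0,0,0.002,0,0,0],[0,0,0.002,0,0,0],[0,0,0.002,0,0,0],[0,0,0.001,0,0,0],[0,0,0,0,0,0],[0,0,0,0,0,0],[0,0,0,0,0,0]]'
python3 -m handwheel '[[0,0,0.002,0,0,0],[0,0,0.002,0,0,0],[0,0,0.002,0,0,0],[0,0,0.0015,0,0,0],[0,0,0.001,0,0,0],[0,0,0.0005,0,0,0],[0,0,0,0,0,0],[0,0,0,0,0,0]]'
python3 -c "
from h import *
delta([.4968,-.1832,.1011],191.65);print(monitor.get_obs()['torque'])"
```

```text
time: 25.67
ee_pos: [0.4954, -0.1827, 0.1118]
tcp_rot: [-180.0, 0.0, -168.4]
wrist_force: [-0.2, 0.2, -6.2]
opening: 0.0312
time: 26.33
ee_pos: [0.4954, -0.1827, 0.1028]
tcp_rot: [-180.0, 0.0, -168.4]
wrist_force: [0.2, 0.8, -6.7]
opening: 0.0313
at [ 0.4954 -0.1827  0.1028] [-179.98    0.   -168.37] q6 -32.0 F [ 0.2  0.8 -6.7] open 0.0313 | turn [-0.02  0.   -0.02] then shift mm [-1.3 -0.8  1.7]
[0.02259984 0.01568161 0.00441294]
```

```bash

python3 -m handwheel '[[0,0,0.0007,0,0,0],[0,0,0.0005,0,0,0],[0,0,0.0005,0,0,0],[0,0,0.0005,0,0,0],[0,0,0,0,0,0],[0,0,0,0,0,0],[0,0,0,0,0,0],[0,0,0,0,0,0]]'
python3 -m handwheel '[[0,0,0.0005,0,0,0],[0,0,0,0,0,0],[0,0,0,0,0,0],[0,0,0,0,0,0],[0,0,0,0,0,0],[0,0,0,0,0,0],[0,0,0,0,0,0],[0,0,0,0,0,0]]'
```

```text
time: 27.0
ee_pos: [0.4955, -0.1827, 0.1011]
tcp_rot: [-180.0, 0.0, -168.4]
wrist_force: [-2.8, 1.6, 4.8]
opening: 0.031
time: 27.67
ee_pos: [0.4955, -0.1827, 0.1011]
tcp_rot: [-180.0, 0.1, -168.4]
wrist_force: [-5.3, 2.2, 8.9]
opening: 0.0311
```

```bash

python3 -m handwheel '[[0,0,0,0,0,0],[0,0,0,0,0,0],[0,0,0,0,0,0],[0,0,0,0,0,0],[0,0,0,0,0,0],[0,0,0,0,0,0],[0,0,0,0,0,0],[0,0,0,0,0,0]]' 0.4
python3 -m handwheel '[[0,0,-0.005,0,0,0],[0,0,-0.015,0,0,0],[0,0,-0.03,0,0,0],[0,0,-0.04,0,0,0],[0,0,-0.04,0,0,0],[0,0,-0.03,0,0,0],[0,0,0,0,0,0],[0,0,0,0,0,0]]'
python3 -m handwheel '[[0.03,0,0,0,0,0],[0.03,0,0,0,0,0],[0.03,0.02,0,0,0,0],[0,0.04,0,0,0,0],[0,0.04,0,0,0,0],[0,0.04,0,0,0,0],[0,0.04,0,0,0,0],[0,0.04,0,0,0,0]]'
python3 - <<'E'
from h import *
delta([.5,0,.26],180)
t=cam('top');s=cam('scene')
im=rect(t,.078,.40,-.28,.19,2000); im2=rect(s,.078,.40,-.28,.19,2000)
cv2.imwrite('pics/seat.png',cv2.convertScaleAbs(np.hstack([im,im2])[...,::-1],alpha=1.7))
for c in(t,s):
    w=cloud(c); m=(abs(w[...,2]-.122)<.008)&(abs(w[...,0]-.496)<.04)&(abs(w[...,1]+.183)<.04); print('hub top',np.nanmean(w[m],0),m.sum())
    m=(abs(w[...,2]-.078)<.01)&(abs(w[...,0]-.496)<.09)&(abs(w[...,1]+.183)<.09);p=w[m]; A=np.c_[p[:,:2],np.ones(len(p))]; print('plane',np.linalg.lstsq(A,p[:,2],rcond=None)[0],np.median(p[:,2]))
E
```

```text
time: 28.33
ee_pos: [0.4954, -0.1827, 0.1]
tcp_rot: [-180.0, -0.0, -168.4]
wrist_force: [-0.2, -0.1, 0.5]
opening: 0.0599
time: 29.0
ee_pos: [0.4961, -0.1829, 0.2624]
tcp_rot: [-179.9, 0.2, -168.4]
wrist_force: [0.4, 0.5, 0.2]
opening: 0.0596
time: 29.67
ee_pos: [0.3616, 0.016, 0.259]
tcp_rot: [-180.0, -0.1, -168.4]
wrist_force: [1.5, -0.2, -0.4]
opening: 0.0599
at [0.3616 0.016  0.259 ] [-1.7999e+02 -6.0000e-02 -1.6844e+02] q6 -9.0 F [ 1.5 -0.2 -0.4] open 0.0599 | turn [-0.02 -0.05 11.56] then shift mm [-138.4  -16.    -1. ]
hub top [ 0.4943505  -0.1831715   0.12224122] 160
plane [ 0.00102565 -0.00209791  0.07804278] 0.07881676266944715
hub top [ 0.4982011  -0.18259516  0.12096838] 95
plane [-0.00717053 -0.00347325  0.08105533] 0.07765971381289953
```

View pics/seat.png

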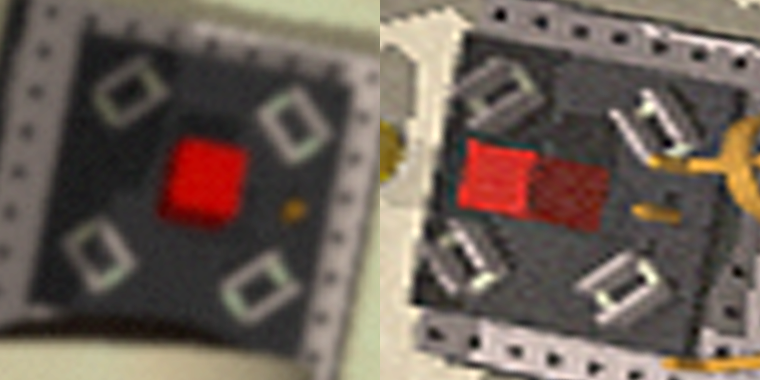

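Plate is seated: the crop shows the pin through its hole (295,210), and the plate top measures 0.078 m and level. Now I locate the bangles and stands.

```bash
python3 - <<'E'
from h import *
C={n:cam(n) for n in('top','scene')}
for nm,c in C.items():
    w=cloud(c); h=cv2.cvtColor(c['img'],cv2.COLOR_RGB2HSV).astype(int)
    for lab,y0,y1 in(('s0',-.27,-.07),('s1',.06,.27)):
        m=(w[...,2]>.15)&(w[...,2]<.23)&(w[...,0]>.58)&(w[...,0]<.78)&(w[...,1]>y0)&(w[...,1]<y1)
        br=m&(h[...,0]>14)&(h[...,0]<30)&(h[...,1]>130); wd=m&(h[...,0]<13)&(h[...,1]>90)&(w[...,2]>.18)
        st=m&(h[...,1]<70)&(h[...,2]>60)
        p=w[wd]; l=cv2.fitLine(p[:,:2].astype(np.float32),cv2.DIST_HUBER,0,.01,.01).ravel(); print(nm,lab,'wood n',len(p),'yaw',np.degrees(np.arctan2(-l[0],l[1]))%180,'mid',((p.max(0)+p.min(0))/2).round(4),'xr',np.percentile(p[:,0],[2,98]).round(3),'yr',np.percentile(p[:,1],[1,99]).round(3))
        for k,q in(('brass',br),('steel',st)):
            p=w[q]; 
            if len(p)<10: continue
            for a in np.arange(y0,y1,.02):
                g=p[(p[:,1]>=a)&(p[:,1]<a+.02)]
                if len(g)>3: print('  ',k,'y',round(a,2),len(g),'x',np.percentile(g[:,0],[5,50,95]).round(3),'ymed',np.median(g[:,1]).round(4),'z',np.percentile(g[:,2],[5,95]).round(3))
save(C['scene'],'hk.png'); a=C['top']['img'][95:150,235:420]; b=C['scene']['img'][205:260,225:400]
o=np.vstack([cv2.resize(a,(780,232),interpolation=2),cv2.resize(b,(780,245),interpolation=2)]); cv2.imwrite('pics/hk.png',cv2.convertScaleAbs(o[...,::-1],alpha=1.7))
E
```

```text
top s0 wood n 121 yaw 176.12369 mid [ 0.6978 -0.1341  0.1967] xr [0.691 0.703] yr [-0.194 -0.076]
   brass y -0.21 30 x [0.662 0.667 0.673] ymed -0.1947 z [0.157 0.194]
   brass y -0.19 120 x [0.647 0.669 0.69 ] ymed -0.1771 z [0.153 0.2  ]
   brass y -0.17 53 x [0.664 0.669 0.675] ymed -0.1621 z [0.155 0.197]
   brass y -0.11 17 x [0.671 0.693 0.698] ymed -0.0913 z [0.193 0.201]
   brass y -0.09 54 x [0.645 0.676 0.699] ymed -0.0864 z [0.191 0.207]
   steel y -0.21 5 x [0.688 0.689 0.697] ymed -0.1986 z [0.188 0.2  ]
   steel y -0.17 7 x [0.69  0.69  0.692] ymed -0.1577 z [0.186 0.191]
top s1 wood n 132 yaw 177.45876 mid [0.6745 0.1549 0.1968] xr [0.67  0.681] yr [0.095 0.215]
   brass y 0.1 58 x [0.618 0.658 0.67 ] ymed 0.1118 z [0.154 0.206]
   brass y 0.18 35 x [0.624 0.66  0.673] ymed 0.1986 z [0.19 0.2 ]
   brass y 0.2 36 x [0.625 0.652 0.674] ymed 0.2022 z [0.19  0.206]
   steel y 0.08 5 x [0.644 0.649 0.676] ymed 0.0987 z [0.191 0.198]
   steel y 0.1 40 x [0.638 0.643 0.649] ymed 0.1085 z [0.152 0.201]
   steel y 0.12 18 x [0.641 0.646 0.65 ] ymed 0.1266 z [0.183 0.197]
scene
[... 253 characters left out ...]
 35 x [0.666 0.673 0.703] ymed -0.1621 z [0.18  0.197]
   brass y -0.11 6 x [0.687 0.695 0.705] ymed -0.0932 z [0.19  0.197]
   brass y -0.09 39 x [0.648 0.664 0.696] ymed -0.0863 z [0.189 0.205]
scene s1 wood n 173 yaw 178.86554 mid [0.6788 0.1557 0.192 ] xr [0.672 0.686] yr [0.092 0.219]
   brass y 0.1 31 x [0.621 0.651 0.671] ymed 0.1121 z [0.19  0.206]
   brass y 0.18 12 x [0.651 0.668 0.685] ymed 0.1981 z [0.19  0.197]
   brass y 0.2 35 x [0.623 0.647 0.683] ymed 0.2028 z [0.191 0.203]
   steel y 0.08 13 x [0.64  0.646 0.65 ] ymed 0.096 z [0.178 0.194]
   steel y 0.1 27 x [0.64  0.647 0.651] ymed 0.1094 z [0.194 0.199]
   steel y 0.12 22 x [0.641 0.646 0.654] ymed 0.1278 z [0.177 0.197]
```

View pics/hk.png

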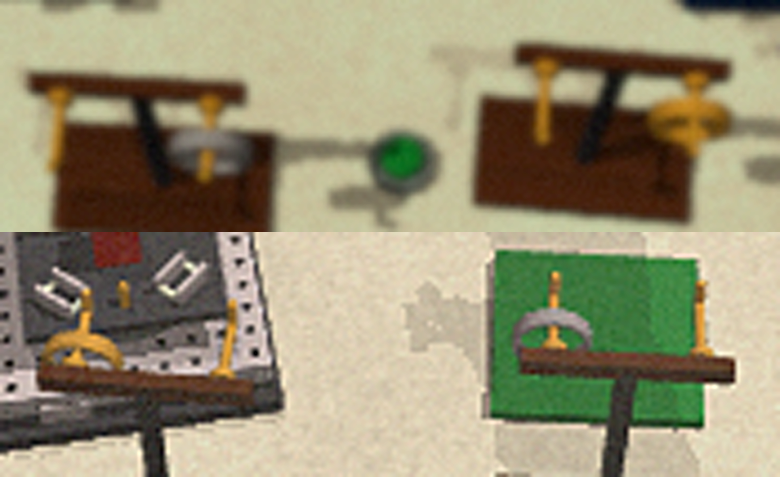

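The crop shows exactly two bangles: steel on stand1 (top strip 207,150) and brass on stand0 (690,120). The other two hooks are empty. I pick the steel one first.

```bash

python3 -m handwheel '[[0,0,0,0,0,6.7],[0,0,0,0,0,6.7],[0,0,0,0,0,0],[0,0,0,0,0,0],[0,0,0,0,0,0],[0,0,0,0,0,0],[0,0,0,0,0,0],[0,0,0,0,0,0]]' 0.55
python3 -c "
from h import *
delta([.6455,.1115,.25],178.1)"
```

```text
time: 30.53
ee_pos: [0.3629, 0.0145, 0.2599]
tcp_rot: [-180.0, 0.0, 178.3]
wrist_force: [0.8, 0.8, 0.0]
opening: 0.066
at [0.3629 0.0145 0.2599] [-179.98    0.    178.27] q6 4.0 F [0.8 0.8 0. ] open 0.066 | turn [-0.02  0.    0.17] then shift mm [-279.3  106.3    9.9]
```

```bash

python3 -m handwheel '[[-0.028,0.0106,0,0,0,0.17],[-0.028,0.0106,0,0,0,0],[-0.028,0.0106,0,0,0,0],[-0.028,0.0106,0,0,0,0],[-0.028,0.0106,0,0,0,0],[-0.028,0.0106,0,0,0,0],[-0.028,0.0106,0,0,0,0],[-0.028,0.0106,0,0,0,0]]'
python3 -m handwheel '[[-0.028,0.0106,0,0,0,0],[-0.028,0.0106,0,0,0,0],[0,0,0,0,0,0],[0,0,0,0,0,0],[0,0,0.01,0,0,0],[0,0,0,0,0,0],[0,0,0,0,0,0],[0,0,0,0,0,0]]'
python3 -c "
from h import *
delta([.6455,.1115,.168],178.1)"
```

```text
time: 31.2
ee_pos: [0.5909, 0.0925, 0.2596]
tcp_rot: [-180.0, -0.0, 178.1]
wrist_force: [0.1, 0.6, 0.8]
opening: 0.0663
time: 31.87
ee_pos: [0.6456, 0.111, 0.2512]
tcp_rot: [-180.0, 0.1, 178.1]
wrist_force: [0.1, 0.3, -0.1]
opening: 0.0661
at [0.6456 0.111  0.2512] [-1.7999e+02  7.0000e-02  1.7806e+02] q6 12.0 F [ 0.1  0.3 -0.1] open 0.0661 | turn [-0.01  0.07 -0.04] then shift mm [ 0.1  0.5 83.2]
```

```bash

python3 -m handwheel '[[0,0.0005,0.005,0,0,0],[0,0,0.015,0,0,0],[0,0,0.015,0,0,0],[0,0,0.015,0,0,0],[0,0,0.015,0,0,0],[0,0,0.01,0,0,0],[0,0,0.008,0,0,0],[0,0,0,0,0,0]]'
python3 -m handwheel '[[0,0,0,0,0,0],[0,0,0,0,0,0],[0,0,0,0,0,0],[0,0,0,0,0,0],[0,0,0,0,0,0],[0,0,0,0,0,0],[0,0,0,0,0,0],[0,0,0,0,0,0]]' -1 25
python3 -m handwheel '[[0,0,0,0,0,0],[0,0,0,0,0,0],[0,0,0,0,0,0],[0,0,0,0,0,0],[0,0,0,0,0,0],[0,0,0,0,0,0],[0,0,0,0,0,0],[0,0,0,0,0,0]]'
python3 -c "
from h import *
delta([.6455,.1115,.168],178.1)
t=cam('top')"
```

```text
time: 32.53
ee_pos: [0.6456, 0.1116, 0.1654]
tcp_rot: [-180.0, -0.1, 178.1]
wrist_force: [-0.5, -0.4, 0.1]
opening: 0.0665
time: 33.2
ee_pos: [0.6466, 0.1118, 0.1677]
tcp_rot: [-180.0, 0.1, 178.1]
wrist_force: [0.6, 0.3, 6.5]
opening: 0.0494
time: 33.87
ee_pos: [0.6466, 0.1117, 0.1678]
tcp_rot: [-180.0, 0.1, 178.1]
wrist_force: [-0.2, -0.2, 5.7]
opening: 0.0494
at [0.6466 0.1117 0.1678] [-1.8000e+02  9.0000e-02  1.7806e+02] q6 12.0 F [-0.2 -0.2  5.7] open 0.0494 | turn [-0.    0.09 -0.04] then shift mm [ 1.1 -0.3 -0.2]
```

```bash

python3 -m handwheel '[[0,0,-0.003,0,0,0],[0,0,-0.005,0,0,0],[0,0,-0.005,0,0,0],[0,0,-0.005,0,0,0],[0,0,-0.005,0,0,0],[0,0,0,0,0,0],[0,0,0,0,0,0],[0,0,0,0,0,0]]'
python3 -m handwheel '[[0.005,0,0,0,0,0],[0.01,0,0,0,0,0],[0.01,0,0,0,0,0],[0.01,0,0,0,0,0],[0.01,0,0,0,0,0],[0.01,0,0,0,0,0],[0.005,0,0,0,0,0],[0,0,0,0,0,0]]'
python3 -c "
from h import *
delta([.4474,-.1509,.19],146.65)"
```

```text
time: 34.58
ee_pos: [0.6463, 0.1117, 0.1897]
tcp_rot: [-180.0, -0.0, 178.1]
wrist_force: [0.2, -0.2, -0.4]
opening: 0.0496
time: 35.25
ee_pos: [0.5854, 0.1138, 0.1901]
tcp_rot: [-180.0, 0.0, 178.1]
wrist_force: [-0.3, 0.9, -0.2]
opening: 0.0494
at [0.5854 0.1138 0.1901] [-1.7998e+02  1.0000e-02  1.7807e+02] q6 13.0 F [-0.3  0.9 -0.2] open 0.0494 | turn [-2.000e-02  1.000e-02  3.142e+01] then shift mm [-3.030e+01 -2.969e+02  1.000e-01]
```

```bash

python3 -m handwheel '[[0,0,0,0,0,6.3],[0,0,0,0,0,6.3],[0,0,0,0,0,6.3],[0,0,0,0,0,6.3],[0,0,0,0,0,6.2],[-0.003,-0.027,0,0,0,0],[-0.003,-0.03,0,0,0,0],[-0.003,-0.03,0,0,0,0]]'
python3 -m handwheel '[[-0.003,-0.03,0,0,0,0],[-0.003,-0.03,0,0,0,0],[-0.003,-0.03,0,0,0,0],[-0.003,-0.03,0,0,0,0],[-0.003,-0.03,0,0,0,0],[-0.003,-0.03,0,0,0,0],[-0.003,-0.03,0,0,0,0],[0,0,0,0,0,0]]'
python3 -m handwheel '[[0,0,0.01,0,0,0],[0,0,0.02,0,0,0],[0,0,0.01,0,0,0],[0,0,0,0,0,0],[0,0,0,0,0,0],[0,0,0,0,0,0],[0,0,0,0,0,0],[0,0,0,0,0,0]]'
python3 - <<'E'
from h import *
delta([.4474,-.1509,.145],146.65)
t=cam('top');s=cam('scene'); a=t['img'][170:235,370:435]; b=s['img'][165:230,215:280]
cv2.imwrite('pics/n1.png',cv2.convertScaleAbs(np.hstack([cv2.resize(a,(400,400),interpolation=2),cv2.resize(b,(400,400),interpolation=2)])[...,::-1],alpha=1.7))
E
```

```text
time: 35.92
ee_pos: [0.5458, 0.0355, 0.1894]
tcp_rot: [-180.0, -0.0, 146.7]
wrist_force: [0.5, -1.0, -1.4]
opening: 0.0498
time: 36.58
ee_pos: [0.4465, -0.1543, 0.1902]
tcp_rot: [-179.9, 0.0, 146.5]
wrist_force: [0.3, 0.2, -0.1]
opening: 0.0496
time: 37.25
ee_pos: [0.4486, -0.1508, 0.1508]
tcp_rot: [180.0, 0.1, 146.7]
wrist_force: [-0.5, 0.8, -0.2]
opening: 0.0496
at [ 0.4486 -0.1508  0.1508] [1.8000e+02 8.0000e-02 1.4668e+02] q6 15.0 F [-0.5  0.8 -0.2] open 0.0496 | turn [0.   0.08 0.03] then shift mm [ 0.9 -0.7  5.8]
```

View pics/n1.png

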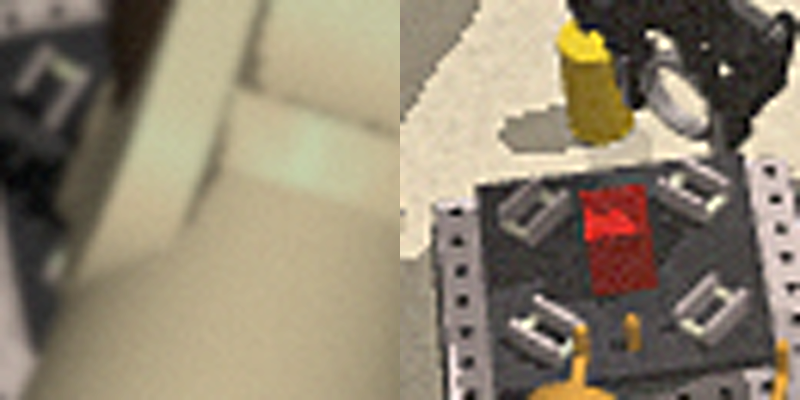

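```bash
python3 - <<'E'
from h import *
s=cam('scene'); a=np.radians(146.65); ax=np.array([np.cos(a),np.sin(a)]); tg=np.array([-ax[1],ax[0]])
g=lambda u,v:(215+(u+.5)*65/400-.5,165+(v+.5)*65/400-.5)
pc=np.array([.4958,-.1828])
for n,p in(('ring',ray(s,*g(280,96),.1553)),('nest1',ray(s,*g(293,190),.092)),('nest2',ray(s,*g(135,212),.092)),('nest3',ray(s,*g(146,328),.092)),('nest0',ray(s,*g(313,309),.092))): print(n,p,'axial',(p[:2]-pc)@ax,'tang',(p[:2]-pc)@tg)
w=cloud(s); h=cv2.cvtColor(s['img'],cv2.COLOR_RGB2HSV).astype(int)
m=(w[...,2]>.13)&(w[...,2]<.19)&(abs(w[...,0]-.45)<.04)&(abs(w[...,1]+.15)<.028)&(h[...,2]>70)&(h[...,1]<90)
p=w[m]; r=(p[:,:2]-pc); print(len(p),p.mean(0),'axial pct',np.percentile(r@ax,[5,25,50,75,95]),'tang',np.percentile(r@tg,[5,50,95]),'z',np.percentile(p[:,2],[5,95]))
e=monitor.get_obs()['ee_pos'][:2]-pc; print('tcp ax',e@ax,e@tg)
E
```

```text
ring [ 0.44870698 -0.15200246  0.1553    ] axial 0.056269117891834704 tang 0.00016343655823294195
nest1 [ 0.45469056 -0.14957144  0.092     ] axial 0.05260733568124793 tang -0.005156747665688896
nest2 [ 0.47179967 -0.22865679  0.092     ] axial -0.005161713594302328 tang 0.05149969247224144
nest3 [ 0.54799535 -0.21377096  0.092     ] axial -0.06062658290895437 tang -0.0028235934851586833
nest0 [ 0.53385393 -0.13263398  0.092     ] axial -0.0042086408210639074 tang -0.06282530335039241
46 [ 0.44482632 -0.15523625  0.1457071 ] axial pct [0.05144306 0.05445024 0.05781827 0.06183347 0.06417618] tang [-0.01517561  0.00754047  0.01702975] z [0.13300977 0.17846679]
tcp ax 0.05718688300780303 -0.0005391752492378589
```

```bash

python3 -m handwheel '[[0.0004,-0.0007,0.01,0,0,0],[0,0,0.01,0,0,0],[0,0,0.01,0,0,0],[0,0,0.005,0,0,0],[0,0,0.002,0,0,0],[0,0,0,0,0,0],[0,0,0,0,0,0],[0,0,0,0,0,0]]'
python3 -m handwheel '[[0,0,0.001,0,0,0],[0,0,0.001,0,0,0],[0,0,0.001,0,0,0],[0,0,0.001,0,0,0],[0,0,0.001,0,0,0],[0,0,0,0,0,0],[0,0,0,0,0,0],[0,0,0,0,0,0]]'
python3 -c "
from h import *
delta([.4474,-.1509,.101],146.65)"
```

```text
time: 38.07
ee_pos: [0.4476, -0.1513, 0.1134]
tcp_rot: [-180.0, 0.0, 146.7]
wrist_force: [-0.6, -0.3, 1.2]
opening: 0.0494
time: 38.73
ee_pos: [0.4474, -0.1513, 0.108]
tcp_rot: [-180.0, 0.0, 146.7]
wrist_force: [-0.4, -0.7, -0.9]
opening: 0.0497
at [ 0.4474 -0.1513  0.108 ] [-1.7999e+02  2.0000e-02  1.4666e+02] q6 15.0 F [-0.4 -0.7 -0.9] open 0.0497 | turn [-0.01  0.02  0.01] then shift mm [0.2 0.3 7. ]
```

```bash

python3 -m handwheel '[[0,0,0.001,0,0,0],[0,0,0.001,0,0,0],[0,0,0.001,0,0,0],[0,0,0.001,0,0,0],[0,0,0,0,0,0],[0,0,0,0,0,0],[0,0,0,0,0,0],[0,0,0,0,0,0]]'
python3 -m handwheel '[[0,0,0.0005,0,0,0],[0,0,0.0005,0,0,0],[0,0,0.0005,0,0,0],[0,0,0.0005,0,0,0],[0,0,0.0005,0,0,0],[0,0,0.0005,0,0,0],[0,0,0,0,0,0],[0,0,0,0,0,0]]'
python3 -c "
from h import *
delta([.4474,-.1509,.101],146.65)"
```

```text
time: 39.4
ee_pos: [0.4474, -0.1513, 0.1041]
tcp_rot: [-180.0, 0.0, 146.7]
wrist_force: [-0.2, -0.0, -0.3]
opening: 0.0491
time: 40.07
ee_pos: [0.4474, -0.1513, 0.101]
tcp_rot: [-180.0, 0.0, 146.7]
wrist_force: [-0.0, 0.1, -0.3]
opening: 0.0496
at [ 0.4474 -0.1513  0.101 ] [-1.7998e+02  1.0000e-02  1.4666e+02] q6 15.0 F [-0.   0.1 -0.3] open 0.0496 | turn [-0.02  0.01  0.01] then shift mm [ 0.2  0.3 -0. ]
```

```bash

python3 -m handwheel '[[0,0,0.0005,0,0,0],[0,0,0.0005,0,0,0],[0,0,0.0005,0,0,0],[0,0,0.0005,0,0,0],[0,0,0,0,0,0],[0,0,0,0,0,0],[0,0,0,0,0,0],[0,0,0,0,0,0]]'
python3 - <<'E'
from h import *
s=cam('scene'); save(s,'n2.png',(215,150,290,230),7.5)
w=cloud(s)
E
```

```text
time: 40.73
ee_pos: [0.4479, -0.1514, 0.1]
tcp_rot: [180.0, 0.1, 146.7]
wrist_force: [-1.2, 0.3, 6.8]
opening: 0.0496
```

View pics/n2.png

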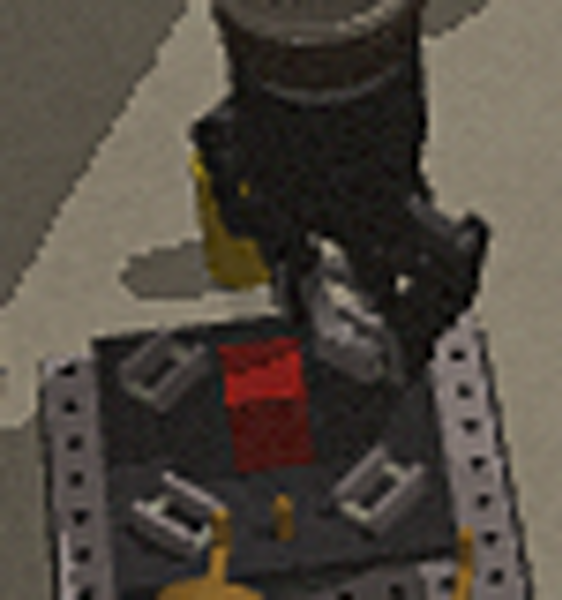

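The bangle is in nest 1 (crop 350,320), with contact at the expected height. Releasing.

```bash

python3 -m handwheel '[[0,0,-0.0005,0,0,0],[0,0,0,0,0,0],[0,0,0,0,0,0],[0,0,0,0,0,0],[0,0,0,0,0,0],[0,0,0,0,0,0],[0,0,0,0,0,0],[0,0,0,0,0,0]]' 0.55
python3 -m handwheel '[[0,0,-0.005,0,0,0],[0,0,-0.01,0,0,0],[0,0,-0.02,0,0,0],[0,0,-0.03,0,0,0],[0,0,-0.04,0,0,0],[0,0,-0.03,0,0,0],[0,0,-0.02,0,0,0],[0,0,0,0,0,0]]'
python3 -m handwheel '[[0,0,0,0,0,-6],[0,0,0,0,0,-6],[0,0,0,0,0,-6],[0,0,0,0,0,-6],[0,0,0,0,0,-6],[0,0,0,0,0,0],[0,0,0,0,0,0],[0,0,0,0,0,0]]'
python3 - <<'E'
from h import *
delta([.670,-.1775,.25],176.4)
s=cam('scene');w=cloud(s);h=cv2.cvtColor(s['img'],cv2.COLOR_RGB2HSV).astype(int)
m=(w[...,2]>.096)&(w[...,2]<.15)&(abs(w[...,0]-.45)<.04)&(abs(w[...,1]+.15)<.035)
p=w[m];pc=np.array([.4958,-.1828]);a=np.radians(146.65); ax=np.array([np.cos(a),np.sin(a)]); tg=np.array([-ax[1],ax[0]]);r=p[:,:2]-pc
print(len(p),'ax',np.percentile(r@ax,[5,50,95]),'tg',np.percentile(r@tg,[5,50,95]),'z',np.percentile(p[:,2],[5,50,95,99]))
E
```

```text
time: 41.45
ee_pos: [0.4474, -0.1513, 0.0995]
tcp_rot: [-180.0, 0.0, 146.7]
wrist_force: [0.5, -0.1, 0.3]
opening: 0.0662
time: 42.12
ee_pos: [0.4485, -0.1516, 0.2602]
tcp_rot: [179.9, 0.4, 146.7]
wrist_force: [1.4, -0.1, 1.3]
opening: 0.066
time: 42.78
ee_pos: [0.4473, -0.1512, 0.2545]
tcp_rot: [-180.0, 0.0, 176.5]
wrist_force: [0.1, -0.6, 0.4]
opening: 0.0663
at [ 0.4473 -0.1512  0.2545] [-179.98    0.    176.47] q6 -15.0 F [ 0.1 -0.6  0.4] open 0.0663 | turn [-0.02  0.    0.07] then shift mm [-223.9  -12.3    4.5]
89 ax [0.01204577 0.05537694 0.06334203] tg [-0.02342704 -0.00290843  0.02153055] z [0.09916138 0.12097684 0.13154466 0.13268908]
```

```bash

python3 -m handwheel '[[-0.028,-0.0015,0,0,0,0],[-0.028,-0.0015,0,0,0,0],[-0.028,-0.0015,0,0,0,0],[-0.028,-0.0015,0,0,0,0],[-0.028,-0.0015,0,0,0,0],[-0.028,-0.0015,0,0,0,0],[-0.028,-0.0015,0,0,0,0],[-0.028,-0.002,0,0,0,0]]'
python3 -m handwheel '[[0,0,0,0,0,0],[0,0,0,0,0,0],[0,0,0,0,0,0],[0,0,0,0,0,0],[0,0,0,0,0,0],[0,0,0,0,0,0],[0,0,0,0,0,0],[0,0,0,0,0,0]]'
python3 -c "
from h import *
delta([.670,-.1775,.1655],176.4)"
```

```text
time: 43.5
ee_pos: [0.6715, -0.1767, 0.2542]
tcp_rot: [-180.0, -0.0, 176.5]
wrist_force: [-0.3, -0.1, 1.3]
opening: 0.0661
time: 44.17
ee_pos: [0.6699, -0.1767, 0.2553]
tcp_rot: [-180.0, 0.1, 176.6]
wrist_force: [-0.0, -0.1, 0.1]
opening: 0.0665
at [ 0.6699 -0.1767  0.2553] [-1.7997e+02  6.0000e-02  1.7665e+02] q6 -11.0 F [-0.  -0.1  0.1] open 0.0665 | turn [-0.03  0.06  0.25] then shift mm [-0.1 -0.8 89.8]
```

```bash

python3 -m handwheel '[[0,-0.0008,0.01,0,0,0.2],[0,0,0.015,0,0,0],[0,0,0.015,0,0,0],[0,0,0.015,0,0,0],[0,0,0.015,0,0,0],[0,0,0.012,0,0,0],[0,0,0.0075,0,0,0],[0,0,0,0,0,0]]'
python3 -m handwheel '[[0,0,0,0,0,0],[0,0,0,0,0,0],[0,0,0,0,0,0],[0,0,0,0,0,0],[0,0,0,0,0,0],[0,0,0,0,0,0],[0,0,0,0,0,0],[0,0,0,0,0,0]]' -1 25
python3 -m handwheel '[[0,0,0,0,0,0],[0,0,0,0,0,0],[0,0,0,0,0,0],[0,0,0,0,0,0],[0,0,0,0,0,0],[0,0,0,0,0,0],[0,0,0,0,0,0],[0,0,0,0,0,0]]'
```

```text
time: 44.83
ee_pos: [0.6695, -0.1774, 0.1633]
tcp_rot: [180.0, -0.1, 176.5]
wrist_force: [-0.5, -0.0, 0.2]
opening: 0.0659
time: 45.5
ee_pos: [0.6706, -0.1777, 0.1659]
tcp_rot: [-180.0, 0.1, 176.5]
wrist_force: [-0.1, -0.6, 5.4]
opening: 0.0498
time: 46.17
ee_pos: [0.6705, -0.1777, 0.1659]
tcp_rot: [-180.0, 0.1, 176.5]
wrist_force: [0.2, -0.5, 6.0]
opening: 0.0499
```

```bash

python3 -m handwheel '[[0,0,-0.003,0,0,0],[0,0,-0.005,0,0,0],[0,0,-0.005,0,0,0],[0,0,-0.005,0,0,0],[0,0,-0.005,0,0,0],[0,0,0,0,0,0],[0,0,0,0,0,0],[0,0,0,0,0,0]]'
python3 -m handwheel '[[0.005,0,0,0,0,0],[0.01,0,0,0,0,0],[0.01,0,0,0,0,0],[0.01,0,0,0,0,0],[0.01,0,0,0,0,0],[0.01,0,0,0,0,0],[0.005,0,0,0,0,0],[0,0,-0.002,0,0,0]]'
python3 -m handwheel '[[0,0,-0.02,0,0,-6],[0,0,-0.02,0,0,-6],[0,0,0,0,0,-6],[0,0,0,0,0,-6],[0,0,0,0,0,-6],[0,0,0,0,0,-6],[0,0,0,0,0,-6],[0,0,0,0,0,-6]]'
python3 -m handwheel '[[0,0,0,0,0,-6],[0,0,0,0,0,-6],[0,0,0,0,0,0],[0,0,0,0,0,0],[0,0,0,0,0,0],[0,0,0,0,0,0],[0,0,0,0,0,0],[0,0,0,0,0,0]]'
python3 -c "
from h import *
delta([.4639,-.2312,.15],236.65)"
```

```text
time: 46.83
ee_pos: [0.6702, -0.1776, 0.1878]
tcp_rot: [-180.0, -0.0, 176.5]
wrist_force: [0.3, 0.1, -1.1]
opening: 0.0498
time: 47.5
ee_pos: [0.6093, -0.1738, 0.19]
tcp_rot: [-180.0, -0.0, 176.4]
wrist_force: [0.8, 0.3, -0.5]
opening: 0.0496
time: 48.17
ee_pos: [0.6108, -0.1738, 0.23]
tcp_rot: [-180.0, -0.0, -135.2]
wrist_force: [0.1, -0.2, 0.1]
opening: 0.0496
time: 48.83
ee_pos: [0.6104, -0.1738, 0.23]
tcp_rot: [-180.0, -0.0, -123.6]
wrist_force: [0.4, 0.2, -1.1]
opening: 0.0499
at [ 0.6104 -0.1738  0.23  ] [-1.7998e+02 -1.0000e-02 -1.2359e+02] q6 -72.0 F [ 0.4  0.2 -1.1] open 0.0499 | turn [-0.02 -0.01 -0.24] then shift mm [128.4  90.8  80. ]
```

```bash

python3 -m handwheel '[[0.02,0.014,0,0,0,-0.24],[0.025,0.018,0,0,0,0],[0.025,0.018,0,0,0,0],[0.025,0.018,0,0,0,0],[0.02,0.014,0,0,0,0],[0.013,0.009,0,0,0,0],[0,0,0,0,0,0],[0,0,0,0,0,0]]'
python3 -m handwheel '[[0,0,0.01,0,0,0],[0,0,0.02,0,0,0],[0,0,0.03,0,0,0],[0,0,0.02,0,0,0],[0,0,0.01,0,0,0],[0,0,0,0,0,0],[0,0,0,0,0,0],[0,0,0,0,0,0]]'
python3 - <<'E'
from h import *
delta([.4639,-.2312,.1135],236.65)
s=cam('scene'); save(s,'n3.png',(195,150,275,230),7)
w=cloud(s);h=cv2.cvtColor(s['img'],cv2.COLOR_RGB2HSV).astype(int)
m=(w[...,2]>.105)&(w[...,2]<.18)&(abs(w[...,0]-.464)<.04)&(abs(w[...,1]+.231)<.035)&(h[...,0]>12)&(h[...,0]<30)&(h[...,1]>90)
p=w[m];pc=np.array([.4958,-.1828]);a=np.radians(236.65); ax=np.array([np.cos(a),np.sin(a)]); tg=np.array([-ax[1],ax[0]]);r=p[:,:2]-pc
print(len(p),'ax',np.percentile(r@ax,[5,50,95]),'tg',np.percentile(r@tg,[5,50,95]),'z',np.percentile(p[:,2],[5,50,95]))
E
```

```text
time: 49.5
ee_pos: [0.4637, -0.2311, 0.2306]
tcp_rot: [-179.9, -0.0, -123.4]
wrist_force: [0.2, -0.3, 0.3]
opening: 0.0499
time: 50.17
ee_pos: [0.4648, -0.2309, 0.1413]
tcp_rot: [-179.9, -0.0, -123.3]
wrist_force: [0.4, -0.3, -0.6]
opening: 0.0499
at [ 0.4648 -0.2309  0.1413] [-179.89   -0.   -123.28] q6 -83.0 F [ 0.4 -0.3 -0.6] open 0.0499 | turn [-0.11 -0.    0.07] then shift mm [ 0.7  0.6 27.8]
87 ax [0.04958965 0.05503525 0.06298773] tg [-0.02503737 -0.00810646  0.01672766] z [0.12434162 0.1388629  0.17307096]
```

View pics/n3.png

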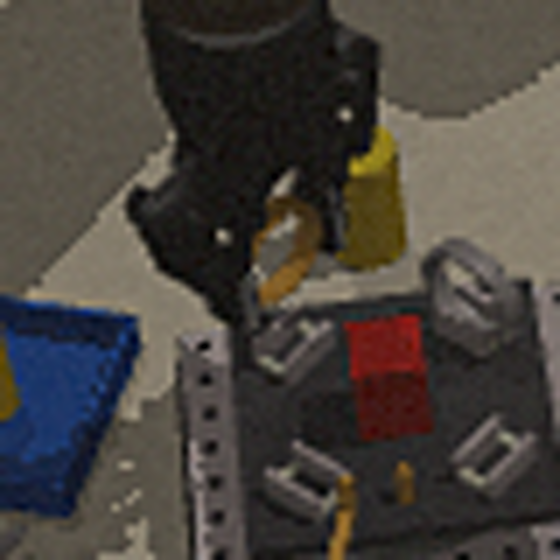

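```bash

python3 -m handwheel '[[0.0005,0.0006,0.01,0,0,0],[0,0,0.01,0,0,0],[0,0,0.005,0,0,0],[0,0,0.002,0,0,0],[0,0,0.001,0,0,0],[0,0,0,0,0,0],[0,0,0,0,0,0],[0,0,0,0,0,0]]'
python3 -m handwheel '[[0,0,0.001,0,0,0],[0,0,0.001,0,0,0],[0,0,0.001,0,0,0],[0,0,0.001,0,0,0],[0,0,0.001,0,0,0],[0,0,0.001,0,0,0],[0,0,0,0,0,0],[0,0,0,0,0,0]]'
python3 -c "
from h import *
delta([.4639,-.2312,.099],236.65)"
```

```text
time: 50.88
ee_pos: [0.4634, -0.231, 0.1124]
tcp_rot: [-180.0, -0.0, -123.3]
wrist_force: [-0.8, -0.0, -1.0]
opening: 0.0496
time: 51.55
ee_pos: [0.4632, -0.2309, 0.106]
tcp_rot: [-180.0, -0.0, -123.3]
wrist_force: [0.5, -0.1, -0.6]
opening: 0.0495
at [ 0.4632 -0.2309  0.106 ] [-1.7999e+02 -2.0000e-02 -1.2330e+02] q6 -83.0 F [ 0.5 -0.1 -0.6] open 0.0495 | turn [-0.01 -0.02  0.05] then shift mm [-0.1 -0.8  7. ]
```

```bash

python3 -m handwheel '[[0,-0.0004,0.001,0,0,0],[0,-0.0004,0.001,0,0,0],[0,0,0.001,0,0,0],[0,0,0.001,0,0,0],[0,0,0.0005,0,0,0],[0,0,0,0,0,0],[0,0,0,0,0,0],[0,0,0,0,0,0]]'
python3 -m handwheel '[[0,0,0.0005,0,0,0],[0,0,0.0005,0,0,0],[0,0,0.0005,0,0,0],[0,0,0.0005,0,0,0],[0,0,0,0,0,0],[0,0,0,0,0,0],[0,0,0,0,0,0],[0,0,0,0,0,0]]'
```

```text
time: 52.22
ee_pos: [0.4639, -0.2313, 0.1016]
tcp_rot: [-180.0, -0.0, -123.3]
wrist_force: [-0.6, -0.3, -0.2]
opening: 0.0494
time: 52.88
ee_pos: [0.4639, -0.2314, 0.0995]
tcp_rot: [-180.0, -0.0, -123.3]
wrist_force: [-0.5, -0.2, -0.7]
opening: 0.0495
```

```bash

python3 -m handwheel '[[0,0,0.0005,0,0,0],[0,0,0.0005,0,0,0],[0,0,0.0005,0,0,0],[0,0,0,0,0,0],[0,0,0,0,0,0],[0,0,0,0,0,0],[0,0,0,0,0,0],[0,0,0,0,0,0]]'
python3 -m handwheel '[[0,0,0.0003,0,0,0],[0,0,0.0003,0,0,0],[0,0,0,0,0,0],[0,0,0,0,0,0],[0,0,0,0,0,0],[0,0,0,0,0,0],[0,0,0,0,0,0],[0,0,0,0,0,0]]'
```

```text
time: 53.55
ee_pos: [0.4641, -0.2315, 0.0987]
tcp_rot: [-179.9, -0.0, -123.3]
wrist_force: [-1.6, 0.3, 5.1]
opening: 0.0493
time: 54.22
ee_pos: [0.4642, -0.2315, 0.0985]
tcp_rot: [-179.9, -0.0, -123.3]
wrist_force: [-2.0, 1.1, 8.5]
opening: 0.0498
```

```bash

python3 -m handwheel '[[0,0,-0.0007,0,0,0],[0,0,0,0,0,0],[0,0,0,0,0,0],[0,0,0,0,0,0],[0,0,0,0,0,0],[0,0,0,0,0,0],[0,0,0,0,0,0],[0,0,0,0,0,0]]' 0.55
python3 -m handwheel '[[0,0,-0.005,0,0,0],[0,0,-0.01,0,0,0],[0,0,-0.02,0,0,0],[0,0,-0.03,0,0,0],[0,0,-0.04,0,0,0],[0,0,-0.035,0,0,0],[0,0,-0.025,0,0,0],[0,0,0,0,0,0]]'
python3 -m handwheel '[[0,0,0,0,0,-6.7],[0,0,0,0,0,-6.7],[0,0,0,0,0,-6.7],[0,0,0,0,0,-6.7],[0,0,0,0,0,-6.6],[0,0,0,0,0,0],[0,0,0,0,0,0],[0,0,0,0,0,0]]' -1 
python3 -c "
from h import *
delta([.55,-.006,.25],270)"
```

```text
time: 54.88
ee_pos: [0.4639, -0.2314, 0.0981]
tcp_rot: [-180.0, -0.0, -123.3]
wrist_force: [0.1, 1.3, -0.4]
opening: 0.0662
time: 55.55
ee_pos: [0.465, -0.2318, 0.2701]
tcp_rot: [-179.5, 0.0, -123.3]
wrist_force: [0.9, -0.6, 0.9]
opening: 0.066
time: 56.22
ee_pos: [0.4639, -0.2313, 0.2635]
tcp_rot: [-180.0, -0.0, -90.1]
wrist_force: [-0.7, -0.0, 0.1]
opening: 0.0003
at [ 0.4639 -0.2313  0.2635] [-1.7998e+02 -3.0000e-02 -9.0120e+01] q6 -116.0 F [-0.7 -0.   0.1] open 0.0003 | turn [-0.02 -0.03 -0.12] then shift mm [-225.3  -86.1   13.5]
```

```bash

python3 -m handwheel '[[-0.028,-0.01,0,0,0,0],[-0.028,-0.011,0,0,0,0],[-0.028,-0.011,0,0,0,0],[-0.028,-0.011,0,0,0,0],[-0.028,-0.011,0,0,0,0],[-0.028,-0.011,0,0,0,0],[-0.028,-0.011,0,0,0,0],[-0.028,-0.01,0,0,0,0]]'
python3 - <<'E'
from h import *
delta([.695,-.007,.25],270)
t=cam('top');s=cam('scene'); pc=np.array([.4958,-.1828])
for c in(t,s):
    w=cloud(c); m=(w[...,2]>.1)&(w[...,2]<.14)&(abs(w[...,0]-.4958)<.12)&(abs(w[...,1]+.1828)<.12)
    for k,n in(('n1',[.4474,-.1509]),('n2',[.4639,-.2312])):
        d=(np.array(n)-pc)/.058; r=w[...,:2]-n; tg=np.array([-d[1],d[0]]); q=m&(abs(r@d)<.012)&(abs(r@tg)<.03); p=w[q]; rr=p[:,:2]-n
        print(k,len(p),'ax',np.percentile(rr@d,[10,50,90]).round(4),'tg',np.percentile(rr@tg,[3,50,97]).round(4),'ztop',np.percentile(p[:,2],97).round(4))
    m=(abs(w[...,2]-.122)<.008)&(abs(w[...,0]-.496)<.03)&(abs(w[...,1]+.183)<.03); print('hub',np.nanmean(w[m],0))
    r,mk=blob(c,(45,80,30),(85,255,255),(290,110,345,295)); p=w[mk>0]; zt=np.nanpercentile(p[:,2],75); print('btn',r,np.nanmean(p[p[:,2]>zt-.004],0),zt,np.nanpercentile(p[:,2],[5,50,95]),'rays',ray(c,*r[0],.024)[:2])
save(s,'f1.png',(150,130,350,290),4)
E
```

```text
time: 56.88
ee_pos: [0.5499, -0.0056, 0.2632]
tcp_rot: [-180.0, -0.0, -90.1]
wrist_force: [-0.2, -0.9, 0.6]
opening: -0.0001
at [ 0.5499 -0.0056  0.2632] [-1.7998e+02 -2.0000e-02 -9.0070e+01] q6 -91.0 F [-0.2 -0.9  0.6] open -0.0001 | turn [-0.02 -0.02 -0.07] then shift mm [   1.4 -145.1   13.2]
n1 84 ax [-0.0044  0.0011  0.0059] tg [-0.0162  0.0039  0.0239] ztop 0.1327
n2 93 ax [-0.0035  0.0015  0.0064] tg [-0.0248 -0.0058  0.0196] ztop 0.1322
hub [ 0.49428541 -0.18296081  0.12239835]
btn (array([293.2513089 , 193.71989529]), np.int32(382)) [0.51052057 0.09303208 0.01132227] 0.012141997536228232 [0.00614562 0.01070446 0.01475119] rays [0.50919441 0.09229007]
n1 71 ax [-0.0061 -0.0017  0.0043] tg [-0.0249 -0.0079  0.0213] ztop 0.1324
n2 69 ax [-0.0053 -0.0014  0.0049] tg [-0.0209  0.0096  0.0243] ztop 0.1309
hub [ 0.49895239 -0.18247277  0.12069514]
btn (array([339.62017804, 227.72997033]), np.int32(337)) [0.51213864 0.09794857 0.0101846 ] 0.010983470239334703 [0.00411894 0.00909782 0.01336711] rays [0.52509425 0.09743311]
```

View pics/f1.png

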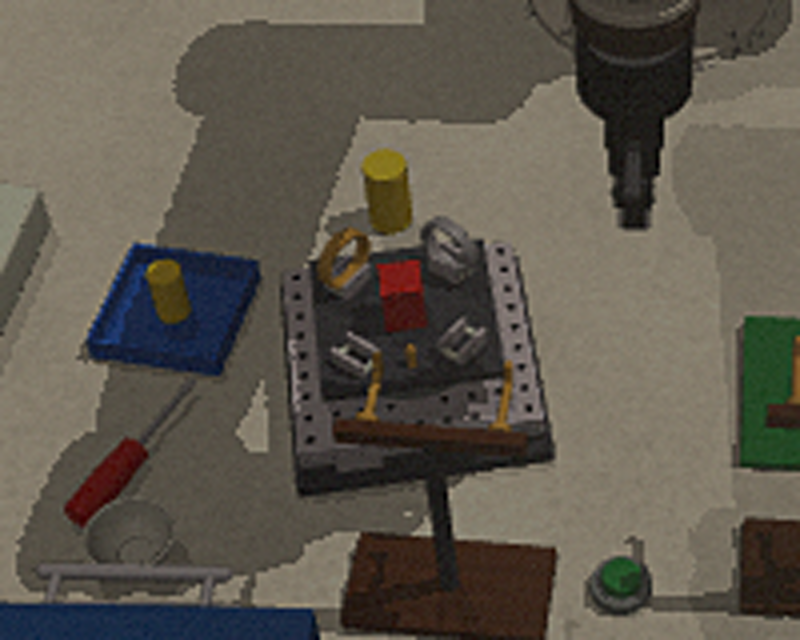

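Both bangles stand in nests 2 and 1 (crop 345,260 and 450,250). The cap is in the tray (168,290), and the button is clear (622,575). Next I go to the button.

```bash

python3 -m handwheel '[[0.001,-0.02,0,0,0,0],[0.001,-0.025,0,0,0,0],[0,-0.025,0,0,0,0],[0,-0.025,0,0,0,0],[0,-0.025,0,0,0,0],[0,-0.025,0,0,0,0],[0,0,0,0,0,0],[0,0,0,0,0,0]]'
python3 -m handwheel '[[0,0,0.02,0,0,0],[0,0,0.03,0,0,0],[0,0,0.03,0,0,0],[0,0,0.03,0,0,0],[0,0,0.03,0,0,0],[0,0,0.025,0,0,0],[0,0,0.02,0,0,0],[0,0,0.015,0,0,0]]'
python3 -c "
from h import *
delta([.695,-.008,.042],270)"
```

```text
time: 57.65
ee_pos: [0.6952, -0.0095, 0.2609]
tcp_rot: [179.8, -0.0, -90.0]
wrist_force: [-0.7, 0.4, -0.4]
opening: 0.0001
time: 58.32
ee_pos: [0.6928, -0.0094, 0.0619]
tcp_rot: [179.9, -0.0, -90.0]
wrist_force: [-0.4, 0.3, -0.7]
opening: 0.0003
at [ 0.6928 -0.0094  0.0619] [ 1.7994e+02 -3.0000e-02 -9.0000e+01] q6 -91.0 F [-0.4  0.3 -0.7] open 0.0003 | turn [ 0.06 -0.03 -0.  ] then shift mm [-1.4 -2.2 19.9]
```

```bash

python3 -m handwheel '[[-0.001,-0.002,0.004,0,0,0],[0,0,0.004,0,0,0],[0,0,0.003,0,0,0],[0,0,0.003,0,0,0],[0,0,0.002,0,0,0],[0,0,0,0,0,0],[0,0,0,0,0,0],[0,0,0,0,0,0]]'
python3 -m handwheel '[[0,0,0.002,0,0,0],[0,0,0.001,0,0,0],[0,0,0.001,0,0,0],[0,0,0.001,0,0,0],[0,0,0,0,0,0],[0,0,0,0,0,0],[0,0,0,0,0,0],[0,0,0,0,0,0]]'
```

```text
time: 58.98
ee_pos: [0.6967, -0.008, 0.0475]
tcp_rot: [-180.0, -0.0, -89.9]
wrist_force: [-0.2, -0.1, 0.5]
opening: 0.0002
time: 59.65
ee_pos: [0.6966, -0.008, 0.0421]
tcp_rot: [-180.0, -0.0, -89.9]
wrist_force: [-0.4, -0.6, -0.8]
opening: 0.0001
```

```bash

python3 -m handwheel '[[0,0,0.001,0,0,0],[0,0,0.001,0,0,0],[0,0,0.001,0,0,0],[0,0,0.001,0,0,0],[0,0,0,0,0,0],[0,0,0,0,0,0],[0,0,0,0,0,0],[0,0,0,0,0,0]]'
python3 -m handwheel '[[0,0,0.001,0,0,0],[0,0,0.001,0,0,0],[0,0,0.001,0,0,0],[0,0,0,0,0,0],[0,0,0,0,0,0],[0,0,0,0,0,0],[0,0,0,0,0,0],[0,0,0,0,0,0]]'
```

```text
time: 60.32
ee_pos: [0.6965, -0.008, 0.0382]
tcp_rot: [-180.0, -0.0, -89.9]
wrist_force: [-1.0, -0.0, 1.6]
opening: -0.0002
time: 60.98
ee_pos: [0.6965, -0.008, 0.0352]
tcp_rot: [-180.0, -0.0, -89.9]
wrist_force: [-1.7, -0.4, 3.2]
opening: 0.0004
```

```bash

python3 -m handwheel '[[0,0,0.001,0,0,0],[0,0,0.001,0,0,0],[0,0,0.001,0,0,0],[0,0,0,0,0,0],[0,0,0,0,0,0],[0,0,0,0,0,0],[0,0,0,0,0,0],[0,0,0,0,0,0]]'
python3 -m handwheel '[[0,0,0.0005,0,0,0],[0,0,0.0005,0,0,0],[0,0,0,0,0,0],[0,0,0,0,0,0],[0,0,0,0,0,0],[0,0,0,0,0,0],[0,0,0,0,0,0],[0,0,0,0,0,0]]'
```

```text
time: 61.65
ee_pos: [0.6966, -0.008, 0.0331]
tcp_rot: [-179.9, -0.0, -89.9]
wrist_force: [-3.6, 0.3, 9.6]
opening: 0.0001
time: 62.32
ee_pos: [0.6967, -0.008, 0.0329]
tcp_rot: [-179.9, -0.0, -89.9]
wrist_force: [-5.3, 1.3, 14.8]
opening: 0.0001
```

Bottomed out: force well above 4 N and travel stopped. Now I release, retreat and do the final check.

```bash

python3 -m handwheel '[[0,0,-0.005,0,0,0],[0,0,-0.015,0,0,0],[0,0,-0.03,0,0,0],[0,0,-0.035,0,0,0],[0,0,-0.04,0,0,0],[0,0,-0.04,0,0,0],[0,0,-0.04,0,0,0],[0,0,-0.025,0,0,0]]'
python3 -m handwheel '[[0,0.02,0,0,0,0],[0,0.03,0,0,0,0],[0,0.03,0,0,0,0],[0,0.03,0,0,0,0],[0,0.03,0,0,0,0],[0,0.03,0,0,0,0],[0,0.03,0,0,0,0],[0,0.02,0,0,0,0]]'
python3 -m handwheel '[[0,0,0,0,0,0],[0,0,0,0,0,0],[0,0,0,0,0,0],[0,0,0,0,0,0],[0,0,0,0,0,0],[0,0,0,0,0,0],[0,0,0,0,0,0],[0,0,0,0,0,0]]'
python3 - <<'E'
from h import *
s=cam('scene');t=cam('top'); w0=np.load('scene0.npz')['w']
save(s,'f2.png',(90,120,490,320),2)
for c in(t,s):
    w=cloud(c)
    for k,n in(('n1',[.4474,-.1509]),('n2',[.4639,-.2312])):
        q=(w[...,2]>.1)&(w[...,2]<.14)&(np.hypot(w[...,0]-n[0],w[...,1]-n[1])<.026); p=w[q]; print(k,len(p),p.mean(0).round(4),np.percentile(p[:,2],97).round(4))
    m=(abs(w[...,2]-.122)<.008)&(abs(w[...,0]-.496)<.03)&(abs(w[...,1]+.183)<.03); print('hub',np.nanmean(w[m],0).round(4))
    r=blob(c,(45,80,30),(85,255,255),(315,118,345,148) if c is t else (290,260,320,290))
    p=w[r[1]>0]; print('btn z',np.nanpercentile(p[:,2],[50,95]).round(4))
print(monitor.get_obs()['wrist_force'])
E
```

```text
time: 62.98
ee_pos: [0.6965, -0.0079, 0.2654]
tcp_rot: [-179.8, -0.0, -89.9]
wrist_force: [0.4, -0.4, 0.6]
opening: 0.0001
time: 63.65
ee_pos: [0.4742, -0.0083, 0.2609]
tcp_rot: [180.0, -0.0, -89.9]
wrist_force: [0.4, -0.5, -0.1]
opening: 0.0
time: 64.32
ee_pos: [0.4767, -0.0083, 0.2608]
tcp_rot: [180.0, -0.0, -89.9]
wrist_force: [0.5, -0.2, -1.0]
opening: 0.0001
n1 90 [ 0.4459 -0.1515  0.1256] 0.1329
n2 91 [ 0.4591 -0.2297  0.1248] 0.1331
hub [ 0.4946 -0.183   0.1223]
btn z nan
n1 67 [ 0.4507 -0.1476  0.1196] 0.1316
n2 69 [ 0.4685 -0.2337  0.1199] 0.131
hub [ 0.4985 -0.1823  0.121 ]
btn z [0.021  0.0247]
[ 0.25111964 -0.95491857 -0.0193011 ]
  return np.nanmean(a, axis, out=out, keepdims=keepdims)
```

View pics/f2.png

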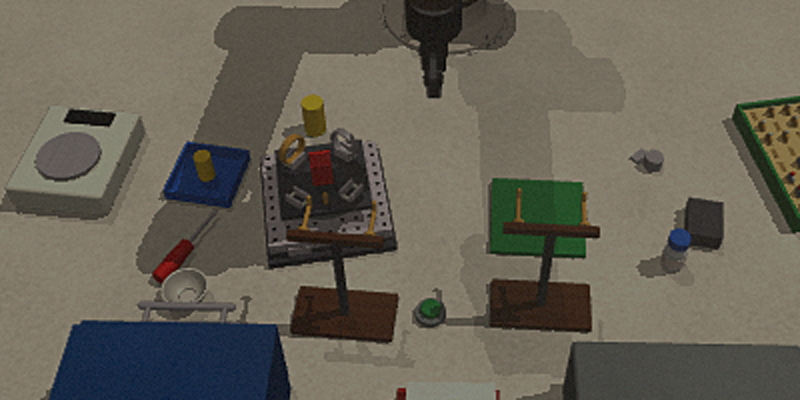

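Everything is in place, the button is back up (z about 0.0247 as at the start), and the bystanders are undisturbed.

```bash
python3 -c "
from h import *
print(order.job_done())"
```

```text
the job is handed in; nothing more can be done
None
```

The job is done and handed in at about 64 s of robot time; the hand-in gives no verdict, so what follows rests on my own checks.

- **Cap:** the smaller yellow cap from the spindle stands upright in the blue tray. Its top measured about 0.055 m, which matches it standing on the tray floor.
- **Plate:** it was lowered over the shaft and pin, corrected by force where it met the shaft's taper. It touched down at the height expected for fully home. The plate top measured 0.078 m and level, and the hub stayed put in the last pictures.
- **Bangles:** only two were present. The steel one stands in nest 1 and the brass one in nest 2. Their tops read 0.131–0.133 m, against 0.1305 m expected.
- **Button:** it was pressed to its stop (wrist force 14.8 N, travel stopped). It sprang back to the height measured at the start.
- **Bystanders:** they looked undisturbed in the last picture, but I did not measure them.

**Failed or disagreeing checks:**
- My first turn of the tool ran the last joint into its range limit, which moved and tilted the arm in free space; I turned it back, and nothing was touched.
- The two cameras disagreed by about 4 mm in x throughout, so I averaged them and let contact forces settle the final fits.
- The top camera could not see the button in the final check, so only the scene camera confirms that it came back up.

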